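Load a pressure sensor and index the slide under the test head

TASK

Take the spare pressure sensor out of the stock rack and stand it fully home, upright, in the empty hole of the test stand's slide. Then pull up the locking plunger's T-handle and twist it to hold it out, push the slide gently all the way in under the test head, and twist the T-handle back so that the plunger drops and locks the slide there. Leave the other sensors and the blanking plugs where they are.

Things in the scene. Friction and masses are not known exactly. Their poses are not given: they have to be found in the camera images.
- stand: Fixed test stand: orange base plate 210 x 410 x 16 mm on the bench (spans x -135..75, y -205..205 mm in its frame), carrying a slide, a locking plunger and a test head. Origin on the bench, under the line of the slide's three holes; z up, y along the slide's travel, towards the test head.
- head (a point): Centre of the underside of the fixed test head: aluminium plate 156 (x) x 125 (y) x 15 mm, underside at z 148, on two 20 mm steel pillars (62 mm either side in x). Three brass nozzles under it reach down to z 134; a round gauge stands on it, up to z 255. Axes like the stand's.
- slide (a joint): Travel of the slide along the stand's +y (m): 0 = loading position (start), 0.13 = test position under the head (hard stop). About 3 N of friction; stays where it is left. The plunger's pin locks it at either end. It carries a rack block 50 x 124 mm, top at z 72 mm, with three holes in a row along y, 40 mm apart; the one nearest the push plate is empty, two hold sensors (tops at z 126).
- hole (a point): Centre of the mouth of the slide's empty hole, on the block's top face (z 72 mm above the bench); moves with the slide, axes like the stand's. The hole is 22 mm wide with a 2 mm chamfer, 32 mm deep (a sensor's collar rests on the block before it reaches the bottom). The T-handle's axis is 90 mm away on the -x side.
- hole_mid (a point): Mouth of the slide's middle hole, 40 mm further along the stand's y, with sensor_b in it.
- hole_in (a point): Mouth of the slide's third hole, 80 mm further along the stand's y, with sensor_c in it.
- push_face (a point): Point on the outer (-y) face of the slide's upright push plate, mid-width, z 88 mm above the bench; axes like the stand's. The plate is 60 mm wide (x), 6 mm thick, its upper edge at z 104. Push here towards the stand's +y. At the end of travel this face is still 73 mm short of the head plate. 93 mm from the empty hole.
- plunger (a joint): Lift of the locking plunger (m): 0 = down, pin in the slide's notch, locked. It pulls up to 0.022 against a spring (5 to 9 N). Lifted more than 0.012 its T-handle can be twisted; once twisted it rests at 0.012 with the pin clear of the slide. Twisted back over a notch it springs down to 0; with the slide more than about 2 mm out of place it stays up, on the slide.
- handle (a joint): Twist of the plunger's T-handle about the vertical axis (rad), counter-clockwise from above positive: 0 = in line with its slot, bar along the stand's y (drops and locks). A quarter turn either way, once lifted, makes it rest on the sleeve and stay out (range +-1.7). About 0.2 rad of play in the slot; it stays at the angle where it is left.
- t_grip (a point): Centre of the black T-handle bar: 44 mm long along its own y axis, 12 mm wide (its x), 18 mm tall; z 87 mm above the bench when down. It turns and rises with the plunger. Below it are only the steel sleeve (24 mm wide, top at z 74) and an aluminium bracket (top at z 58).
- stock_rack: Fixed grey block 56 x 150 x 40 mm tall on the bench, origin under its centre, with three holes (22 mm wide, 32 mm deep) in a row along its y, 48 mm apart. One holds the spare sensor, the two others hold blanking plugs, in any order.
- sensor_new_mid (a point): Middle (41 mm up) of the spare sensor, the tall part in the stock rack; z up along it. Steel, 82 mm long, 0.14 kg. From below: spigot 20 mm wide, 28 long; hexagon collar 26 to 30 wide, 10 tall, that rests on the face round the hole; round body 22 wide, 34 long (grip it here, 14 mm above this point); connector 14 wide, 10 tall. Fully home, this point is 13 mm above the hole's mouth.
- sensor_b_mid (a point): Middle of the sensor in the slide's middle hole (same kind as the spare).
- sensor_c_mid (a point): Middle of the sensor in the slide's third hole (same kind).
- plug_a_mid (a point): Middle of a blanking plug in the stock rack: same spigot and collar but only a 27 mm wide, 12 mm tall round head; 50 mm long, top 22 mm above the rack. Not to be used.
- plug_b_mid (a point): Middle of the other blanking plug (same kind).
Not all that is in view belongs to the job. What is shaped like the part that bears sensor_new_mid but blue or orange is not meant.

How it is judged:
By the outcome, as a careful person would: the job done as asked, in the order asked, and still so for the second after the job is handed in, with the robot touching nothing.
It also fails if it takes over 72 s, if anything falls off the work surface, if the arm or the gripper's body presses on something with over 40 N, if the wrist force passes 120 N, or if a joint passes its speed limit or range.

ROBOT

A 6-joint arm with a two-finger parallel gripper is mounted at the origin on the work surface. World frame = base frame: x ahead of the robot, y to its left, z up, the work surface at z = 0. Lengths are in m, angles in rad, forces in N, time in s.
With the tool pointing down it reaches from about 0.325 to 0.775 m from the base axis. Payload 5.5 kg.
Tool frame: the origin (TCP) lies midway between the tips of the shut fingers; the grasp point (between the pads) lies 19 mm behind it; z points along the fingers, x is the direction in which the jaws open and shut, and the axes are right-handed (so a half turn about z gives the same grasp; the last joint's range is limited). The gripper opens to 88 mm and grips with 3 to 60 N. Pads are 20 mm wide; open, the fingers measure 115 mm over their backs; the gripper's body (75 mm by 178 mm) begins 61 mm behind the grasp point.
Start: joints at [1.188, 0.091, 1.231, -0, 1.82, -0.057], TCP at [0.192, 0.568, 0.223] pointing down, gripper open.
Joint ranges: [-2.87, 2.87], [-0.86, 2.18], [0.17, 2.46], [-1.51, 4.65], [0.06, 2.69], [-2.65, 2.65]. Speed limits (rad/s): [2.57, 2.57, 3.01, 3.14, 3.14, 3.14].

INTERFACE

Orientations are given as a unit quaternion [w, x, y, z].
In Python, from workcell import get_state, cams, ticket, nets gives the robot as it stands. The module is installed in compiled form; this text tells all that it offers.
- The arm moves only by the tool play_rows, never from a script. Its argument "deltas" is one flat list of numbers, 4 for each row, row after row: the shift along the tool's x, y, z in mm, then the turn about the tool's z in rad. A call has 1 to 10 rows; each row shifts and turns the pose as measured when the row begins, along the tool's axes as they then stand; what a row does not reach is not made up. A row lasts 1/12 s, in which the tool goes at most 41.7 mm and 7.16 degrees, less where a joint would pass 70% of its speed; a pose out of reach is approached as far as the arm can. A call with a gripper value outside its range is refused whole. "fingers" is the gripper's target within -1 to 1 (fully open at 1, half-way at 0, shut at -1), set as the call begins (left out, the last holds). The fingers move at their own pace and stop on an object; "squeeze" is the grip in N (left out, the last holds). Time passes only in rows, so rows that do not move let the fingers close. It gives the time, the measured TCP pose, the force and the opening at its end, in the units of the state.
- get_state(): the state, without advancing time (a new reading comes with each control period).
- cams.capture(name): name is "scene" or "top" or "wrist"; returns the picture (384x512x3 uint8, red, green, blue); there is no depth.
- cams.camera_params(name): a dict with "K" (3x3 intrinsics, pixels), "k1" (the pictures are not rectified: a ray, as slopes to the right and down, at radius r is drawn at 1 + k1 r^2 times it, then the intrinsics apply), "R" (3x3) and "t" (3): a world point X has camera coordinates R X + t; the wrist camera has in their place "T_tool_cam" (4x4, takes a point from camera to tool coordinates, whose origin is the TCP and whose axes are the tool frame's). Camera axes: x right, y down, z forward; pixel columns grow to the right and rows downward; lengths in m; the calibration is good to about 2 mm. A picture is of the moment at which its call begins: read the wrist's pose just before it. camera_params takes no time and is no camera call.
- ticket.finish_job(): hands the job in, once; it reports no verdict.
Trained networks look in the newest picture that a camera, given by its name, has taken for a name from the list of things; names that differ only in an ending like _2 or _b are one class to them, and where a whole thing is asked for, a point or a joint stands for the part that bears it (a point fixed in the world has none). Each returns a list of dicts, best first, with "score" (0 to 1); they miss things now and then, are a little off and sometimes report something else, mostly with a low value. They report only what shows in the picture. A call takes as long as a camera call. They do not tell look-alikes from the thing itself.
- nets.find_in(camera, name): "bbox" ([left, top, right, bottom] in pixels, round what is visible of it).
- nets.silhouettes(camera, name): "mask" (384x512 bool, what is visible of it) and "bbox" ([left, top, right, bottom] in pixels, round what is visible of it).
The state is a dict: "clock": time; "joint_positions": joint angles; "joint_vel": joint speeds; "joint_torque": joint torques, N m; "eef_pos": TCP position; "orientation": TCP orientation; "wrist_force": force on the tool from outside, world axes, zero at the start; "wrist_torque": the same for the moment, N m; "opening": opening from 0.0 (shut) to 1.0 (fully open).
Only numpy, scipy, OpenCV 4.12 (cv2) and the standard library are available. Lean on these libraries where they do the work, as an engineer would, in place of code of your own. Each camera call takes 0.05 s, during which the arm holds its last target. There are 200 camera calls.

## Working session

There is one attempt and no reset: what is moved stays moved. The work goes in short steps, Python scripts to look and compute and a tool call to move; the robot and the scene stay as the last step left them, time stands still between calls to the robot, and variables do not carry over. Pictures are saved under pics/ and viewed, about 8 in all and at most 12, crops included, and the job is handed in when it is done.

Besides the shell and the picture viewer there is one more tool, called after "Call:" in YAML: its name, and indented under it one key for each argument. play_rows: Moves the arm, as the interface text tells. Its arguments: {"type":"object","properties":{"deltas":{"type":"array"},"fingers":{"type":"number"},"squeeze":{"type":"number"}},"required":["deltas"]}

```bash
mkdir -p pics
cat > h.py <<'E'
import numpy as np, cv2
from workcell import get_state, cams, ticket, nets
from scipy.spatial.transform import Rotation as Ro
def Rq(q): return Ro.from_quat([q[1],q[2],q[3],q[0]]).as_matrix()
def cam(n):
    p=cams.camera_params(n); K=np.array(p["K"]);k1=p["k1"]
    if "R" in p: R=np.array(p["R"]);t=np.array(p["t"])
    else:
        s=get_state();T=np.array(p["T_tool_cam"]);Rw=Rq(s["orientation"])@T[:3,:3]
        c=Rq(s["orientation"])@T[:3,3]+np.array(s["eef_pos"]);R=Rw.T;t=-R@c
    return K,k1,R,t
def proj(c,X):
    K,k1,R,t=c;X=np.atleast_2d(X);p=X@R.T+t;x=p[:,:2]/p[:,2:];r2=(x**2).sum(1,keepdims=True)
    x=x*(1+k1*r2);return x@K[:2,:2].T+K[:2,2]
def ray(c,uv):
    K,k1,R,t=c
    x=cv2.undistortPoints(np.array([[uv]],float),K,np.array([k1,0,0,0.]))[0,0]
    return -R.T@t, R.T@np.array([x[0],x[1],1.])
def atz(c,uv,z):
    o,d=ray(c,uv);return o+d*(z-o[2])/d[2]
E
python3 - <<'E'
from h import *
np.set_printoptions(precision=3,suppress=True)
s=get_state();print(s["eef_pos"],s["orientation"],s["clock"])
ims=[]
for n in ["scene","top"]:
    im=cams.capture(n);cv2.imwrite(f"pics/{n}0.png",im[:,:,::-1]);
    c=cam(n);print(n,-c[2].T@c[3])
    for nm in ["stand","stock_rack","sensor_new_mid","plug_a_mid","t_grip","slide","head"]:
        for d in nets.find_in(n,nm)[:6]: print(nm,round(d["score"],2),np.round(d["bbox"]))
E
```

```text
[0.192 0.568 0.222] [ 0.001  0.812  0.583 -0.001] 0.0
scene [1.058 0.037 0.761]
stand 0.73 [248. 186. 512. 288.]
stock_rack 0.8 [141. 197. 203. 236.]
sensor_new_mid 0.73 [113. 195. 128. 217.]
sensor_new_mid 0.65 [145. 185. 162. 204.]
sensor_new_mid 0.49 [162. 168. 171. 190.]
t_grip 0.67 [302. 204. 320. 210.]
slide 0.86 [254. 209. 365. 270.]
head 0.57 [244. 181. 512. 285.]
head 0.31 [148. 187. 157. 204.]
top [ 0.443 -0.067  1.12 ]
stand 0.67 [ 24. 126. 286. 251.]
stock_rack 0.62 [327. 166. 395. 204.]
stock_rack 0.6 [159. 142. 275. 210.]
stock_rack 0.27 [199. 203. 220. 211.]
sensor_new_mid 0.71 [379. 178. 396. 195.]
sensor_new_mid 0.7 [408. 172. 429. 184.]
sensor_new_mid 0.68 [379. 224. 394. 236.]
sensor_new_mid 0.5 [410. 197. 423. 209.]
plug_a_mid 0.57 [340. 176. 351. 185.]
plug_a_mid 0.51 [199. 203. 221. 209.]
t_grip 0.56 [202. 199. 223. 211.]
slide 0.63 [157. 142. 277. 211.]
slide 0.19 [203. 199. 224. 209.]
head 0.65 [ 26. 125. 284. 251.]
```

```bash
python3 -c "
import cv2,numpy as np
a=cv2.imread('pics/scene0.png');b=cv2.imread('pics/top0.png')
x=cv2.resize(a[150:300,90:512],(800,284),interpolation=3);y=cv2.resize(b[110:260,10:440],(800,279),interpolation=3)
cv2.imwrite('pics/c0.png',np.vstack([x,y]))"
```

```text
(no output)
```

View pics/c0.png

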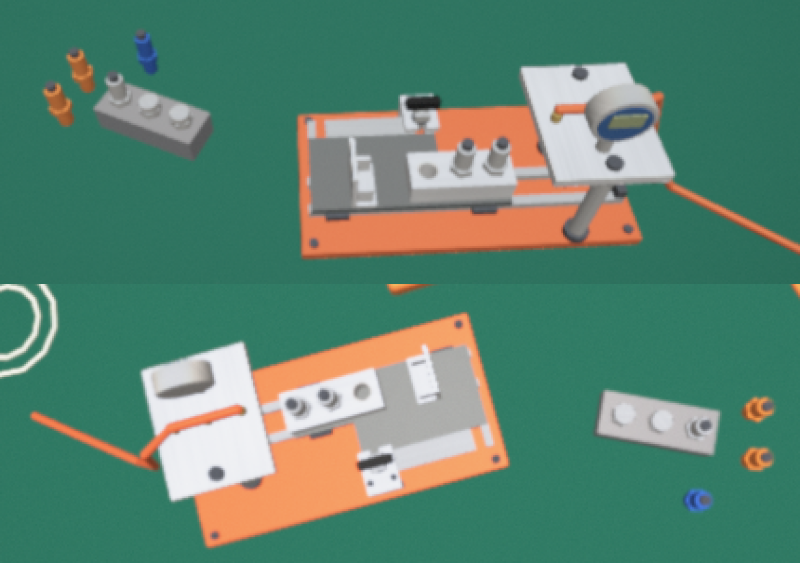

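```bash
cat > fit.py <<'E'
from h import *
from scipy.optimize import least_squares
np.set_printoptions(precision=4,suppress=True)
tp=lambda x,y:(10+x/1.8605,110+(y-284)/1.86)
sc=lambda x,y:(90+x/1.896,150+y/1.893)
ct,cs=cam("top"),cam("scene")
# stand obs: (cam, crop px, local x,y(None+off -> yh),z)
S=[(ct,tp(465,313),75,-205,16,0),(ct,tp(508,466),-135,-205,16,0),(ct,tp(207,546),-135,205,16,0),
(ct,tp(361,392),0,0,72,1),(ct,tp(330,394),0,40,126,1),(ct,tp(299,402),0,80,126,1),(ct,tp(375,461),-90,0,95,1),
(cs,sc(427,171),0,0,72,1),(cs,sc(467,145),0,40,126,1),(cs,sc(501,145),0,80,126,1),(cs,sc(423,102),-90,0,90,1),
(cs,sc(299,115),-135,-205,16,0),(cs,sc(303,250),75,-205,16,0),(cs,sc(641,236),75,205,16,0)]
def res(p):
    c,s=np.cos(p[2]),np.sin(p[2]);o=[]
    for cm,uv,x,y,z,h in S:
        x=x/1e3;y=y/1e3+h*p[3]
        o+=list((proj(cm,[p[0]+c*x-s*y,p[1]+s*x+c*y,z/1e3])[0]-uv))
    return np.array(o)
r=least_squares(res,[.5,.2,.26,-.08],loss="soft_l1");p=r.x
print("stand",p,"\n",res(p).reshape(-1,2))
c,s=np.cos(p[2]),np.sin(p[2]);W=lambda x,y:np.array([p[0]+c*x-s*y,p[1]+s*x+c*y])
print("hole",W(0,p[3]),"T",W(-.09,p[3]),"push",W(0,p[3]-.093))
# rack: tops corners z40
for q in [(604,391),(719,411),(597,432),(713,455)]: print("rack corner",atz(ct,tp(*q),.04)[:2])
print("sensor top t",atz(ct,tp(705,425),.04+.054),"s",atz(cs,sc(113,76),.094))
for d in nets.find_in("top","t_grip"): pass
print(proj(ct,[[.5,.2,.1],[.55,.2,.1]]))
E
python3 fit.py
```

```text
stand [ 0.5798  0.1243  0.2317 -0.0523] 
 [[ 0.7563 -0.4825]
 [ 0.2022  0.0168]
 [-1.1276  0.3968]
 [ 0.8915 -0.6661]
 [-3.2955 -0.3485]
 [-4.0857  0.0778]
 [ 1.8618 -0.7593]
 [-0.0681 -1.35  ]
 [ 0.1695 -2.1525]
 [ 0.6837 -2.8572]
 [-2.476  -0.7455]
 [-0.3799 -1.104 ]
 [-0.4797  1.299 ]
 [ 1.7797  1.2752]]
hole [0.5918 0.0734] T [0.5042 0.0527] push [ 0.6132 -0.0171]
rack corner [ 0.5863 -0.2306]
rack corner [ 0.5561 -0.3771]
rack corner [ 0.5341 -0.2193]
rack corner [ 0.5001 -0.3663]
sensor top t [ 0.534  -0.3435  0.094 ] s [ 0.5392 -0.3417  0.094 ]
[[148.1468 208.0525]
 [147.9579 185.9452]]
```

```bash
cat >> h.py <<'E'
def cur():
    s=get_state();R=Rq(s["orientation"]);return np.array(s["eef_pos"]),np.arctan2(R[1,0],R[0,0]),s
def plan(wps,step=40,dphi=.12):
    p,f,_=cur();p=p.copy();n=0
    for (*t,tf) in wps:
        t=np.array(t,float)
        k=int(max(1,np.ceil(np.linalg.norm(t-p)*1e3/step-.01),np.ceil(abs(tf-f)/dphi-.01)))
        dp=(t-p)/k*1e3;df=(tf-f)/k
        for i in range(k):
            n+=1
            print([round(float(v),1) for v in (np.cos(f)*dp[0]+np.sin(f)*dp[1],np.sin(f)*dp[0]-np.cos(f)*dp[1],-dp[2])]+[round(-df,3)],end=", " if n%10 else "\n")
            f+=df
        p=t
    print()
E
python3 - <<'E'
from h import *
plan([(.25,.50,.33,.85),(.42,0.08,.33,0),(.536,-.33,.26,-.215)])
E
```

```text
[-11.6, 19.2, -26.8, np.float64(0.099)], [-9.6, 20.3, -26.8, np.float64(0.099)], [-7.6, 21.1, -26.8, np.float64(0.099)], [-5.5, 21.7, -26.8, np.float64(0.099)], [-16.9, 33.7, -0.0, np.float64(0.071)], [-14.5, 34.9, -0.0, np.float64(0.071)], [-12.0, 35.8, -0.0, np.float64(0.071)], [-9.4, 36.6, -0.0, np.float64(0.071)], [-6.8, 37.1, -0.0, np.float64(0.071)], [-4.2, 37.5, -0.0, np.float64(0.071)]
[-1.5, 37.7, -0.0, np.float64(0.071)], [1.1, 37.7, -0.0, np.float64(0.071)], [3.8, 37.6, -0.0, np.float64(0.071)], [6.5, 37.2, -0.0, np.float64(0.071)], [9.1, 36.6, -0.0, np.float64(0.071)], [11.7, 35.9, -0.0, np.float64(0.071)], [10.5, 37.3, 6.4, np.float64(0.02)], [11.3, 37.1, 6.4, np.float64(0.02)], [12.0, 36.8, 6.4, np.float64(0.02)], [12.7, 36.6, 6.4, np.float64(0.02)]
[13.4, 36.3, 6.4, np.float64(0.02)], [14.1, 36.1, 6.4, np.float64(0.02)], [14.8, 35.8, 6.4, np.float64(0.02)], [15.5, 35.5, 6.4, np.float64(0.02)], [16.2, 35.2, 6.4, np.float64(0.02)], [16.9, 34.9, 6.4, np.float64(0.02)], [17.6, 34.5, 6.4, np.float64(0.02)],
```

Call:
play_rows:
  deltas: [-12, 19, -27, 0.1, -10, 20, -27, 0.1, -8, 21, -27, 0.1, -6, 22, -27, 0.1, -17, 34, 0, 0.07, -15, 35, 0, 0.07, -12, 36, 0, 0.07, -9, 37, 0, 0.07, -7, 37, 0, 0.07, -4, 38, 0, 0.07]
  fingers: 1
  squeeze: 40

```text
clock: 1.68
eef_pos: [0.3311, 0.279, 0.333]
orientation: [0.002, 0.98, 0.198, -0.001]
wrist_force: [1.0, 1.4, 0.6]
opening: 1.003
```

Call:
play_rows:
  deltas: [-1, 38, 0, 0.07, 1, 38, 0, 0.07, 4, 38, 0, 0.07, 6, 37, 0, 0.07, 9, 37, 0, 0.07, 12, 36, 0, 0.07, 10, 37, 6, 0.02, 11, 37, 6, 0.02, 12, 37, 6, 0.02, 13, 37, 6, 0.02]

```text
clock: 2.52
eef_pos: [0.4461, -0.1047, 0.3146]
orientation: [0.001, 0.998, -0.064, 0.007]
wrist_force: [1.2, 0.9, 0.0]
opening: 0.998
```

Call:
play_rows:
  deltas: [13, 36, 6, 0.02, 14, 36, 6, 0.02, 15, 36, 6, 0.02, 15, 35, 6, 0.02, 16, 35, 6, 0.02, 17, 35, 6, 0.02, 17, 34, 6, 0.02]

```text
clock: 3.1
eef_pos: [0.5041, -0.3832, 0.274]
orientation: [0.001, 0.99, -0.138, 0.009]
wrist_force: [1.0, 0.6, -0.6]
opening: 0.996
```

Run:
```python
from h import *
np.set_printoptions(precision=4,suppress=True)
print(cur()[:2],get_state()["clock"])
c=cam("wrist");im=cams.capture("wrist");cv2.imwrite("pics/w1.png",cv2.resize(im[:,:,::-1],(800,600)))
print(np.array(cams.camera_params("wrist")["T_tool_cam"]))
for nm,z in [("sensor_new_mid",.094),("plug_a_mid",.062),("stock_rack",.04)]:
    for d in nets.silhouettes("wrist",nm)[:5]:
        m=d["mask"].astype(np.uint8);v,u=np.nonzero(m);print(nm,round(d["score"],2),np.round(d["bbox"]),atz(c,(u.mean(),v.mean()),z),cv2.minAreaRect(np.c_[u,v].astype(np.float32)))
print(proj(c,[.536,-.342,.094]))
```

```text
(array([ 0.5041, -0.3832,  0.274 ]), np.float64(-0.2775606674318656)) 3.1
[[ 1.      0.0008  0.0003  0.0004]
 [-0.0009  0.9699  0.2435 -0.0663]
 [-0.0001 -0.2435  0.9699 -0.163 ]
 [ 0.      0.      0.      1.    ]]
sensor_new_mid 0.96 [255. 120. 274. 143.] [ 0.5323 -0.343   0.094 ] ((262.5, 132.0), (24.0, 21.0), 90.0)
sensor_new_mid 0.9 [239. 184. 257. 215.] [ 0.4967 -0.4094  0.094 ] ((247.0, 198.5), (27.0, 20.0), 90.0)
sensor_new_mid 0.59 [178. 139. 204. 165.] [ 0.4534 -0.3404  0.094 ] ((191.75001525878906, 150.25), (21.21320343017578, 26.16295051574707), 45.0)
plug_a_mid 0.67 [248.  78. 275. 102.] [ 0.5439 -0.2995  0.062 ] ((260.5, 90.5), (25.0, 25.0), 90.0)
stock_rack 0.68 [231.  23. 288. 155.] [ 0.5454 -0.2958  0.04  ] ((260.3895263671875, 88.90055084228516), (130.60870361328125, 48.932273864746094), 86.98721313476562)
stock_rack 0.53 [251.  79. 272. 103.] [ 0.5452 -0.298   0.04  ] ((260.5, 91.0), (24.0, 23.0), 90.0)
[[265.5138 130.2278]]
```

View pics/w1.png

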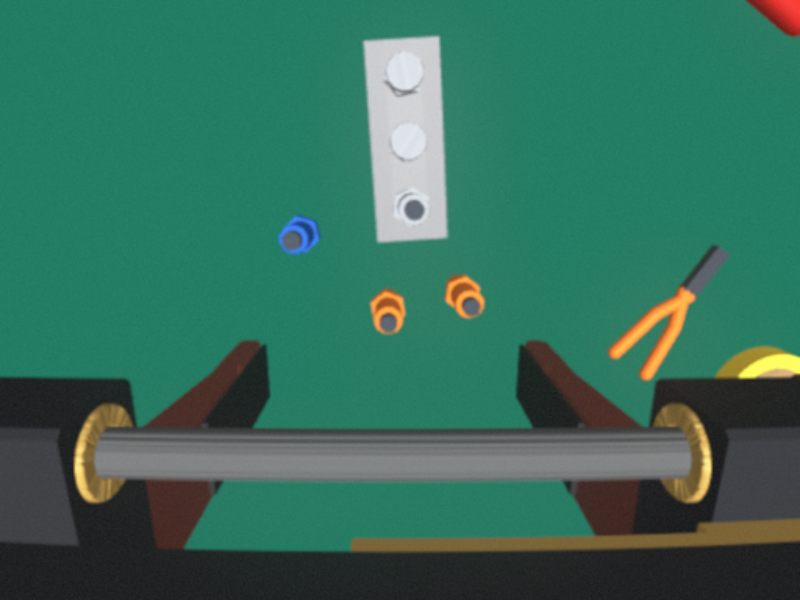

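Call:
play_rows:
  deltas: [0, 0, 0, 0, 0, 0, 0, 0]

```text
clock: 3.47
eef_pos: [0.5042, -0.3802, 0.2748]
orientation: [0.001, 0.99, -0.137, 0.009]
wrist_force: [0.3, 0.5, -0.8]
opening: 1.002
```

Run:
```python
from h import *
np.set_printoptions(precision=4,suppress=True)
p,f,s=cur();print(p,f,Rq(s["orientation"])[:,2])
c=cam("wrist");im=cams.capture("wrist");cv2.imwrite("pics/w2.png",im[:,:,::-1])
for d in nets.silhouettes("wrist","sensor_new_mid")[:4]:
    v,u=np.nonzero(d["mask"]);print(np.round(d["bbox"]),atz(c,(u.mean(),v.mean()),.075))
    # dark top
    x0,y0,x1,y1=[int(a) for a in d["bbox"]]
    dk=(im.astype(int).max(2)<110)&d["mask"]
    vv,uu=np.nonzero(dk);print(" dark",len(uu),uu.mean(),vv.mean(),atz(c,(uu.mean(),vv.mean()),.094))
d=nets.silhouettes("wrist","stock_rack")[0];v,u=np.nonzero(d["mask"])
b=cv2.boxPoints(cv2.minAreaRect(np.c_[u,v].astype(np.float32)))
print([atz(c,q,.04)[:2] for q in b])
```

```text
[ 0.5042 -0.3802  0.2748] -0.27576436946817634 [ 0.0174 -0.0042 -0.9998]
[253. 125. 274. 146.] [ 0.5321 -0.3443  0.075 ]
 dark 1 265.0 132.0 [ 0.535  -0.3404  0.094 ]
[240. 186. 261. 219.] [ 0.4952 -0.4149  0.075 ]
 dark 33 249.06060606060606 206.63636363636363 [ 0.4957 -0.416   0.094 ]
[285. 179. 311. 206.] [ 0.5539 -0.4194  0.075 ]
 dark 36 300.72222222222223 197.38888888888889 [ 0.5548 -0.4217  0.094 ]
[177. 141. 207. 166.] [ 0.4498 -0.3415  0.075 ]
 dark 32 188.6875 154.15625 [ 0.4489 -0.3406  0.094 ]
[array([ 0.5349, -0.219 ]), array([ 0.5874, -0.231 ]), array([ 0.5565, -0.3796]), array([ 0.4996, -0.3663])]
```

Run:
```python
from h import *
plan([(.534,-.344,.16,-.22)],step=16)
```

```text
[2.3, -5.3, 14.4, np.float64(-0.007)], [2.4, -5.3, 14.4, np.float64(-0.007)], [2.4, -5.3, 14.4, np.float64(-0.007)], [2.5, -5.3, 14.4, np.float64(-0.007)], [2.5, -5.3, 14.4, np.float64(-0.007)], [2.5, -5.3, 14.4, np.float64(-0.007)], [2.6, -5.2, 14.4, np.float64(-0.007)], [2.6, -5.2, 14.4, np.float64(-0.007)],
```

Call:
play_rows:
  deltas: [2.5, -5, 14, -0.007, 2.5, -5, 14, -0.007, 2.5, -5, 14, -0.007, 2.5, -5, 14, -0.007, 2.5, -5, 14, -0.007, 2.5, -5, 14, -0.007, 2.5, -5, 14, -0.007, 2.5, -5, 14, -0.007, 0, 0, 0, 0]

```text
clock: 4.37
eef_pos: [0.5391, -0.3398, 0.1711]
orientation: [0.007, 0.994, -0.104, 0.018]
wrist_force: [-1.3, -0.8, -0.3]
opening: 1.0
```

Run:
```python
from h import *
np.set_printoptions(precision=4,suppress=True)
p,f,s=cur();print(p,f,Rq(s["orientation"])[:,2],s["wrist_force"])
c=cam("wrist");im=cams.capture("wrist");cv2.imwrite("pics/w3.png",cv2.resize(im[100:340,110:430,::-1],(800,600),interpolation=3))
for d in nets.silhouettes("wrist","sensor_new_mid")[:2]:
    v,u=np.nonzero(d["mask"]);print(d["score"],np.round(d["bbox"]),atz(c,(u.mean(),v.mean()),.075))
print(proj(c,[[.534,-.344,.094],[.534,-.344,.04]]))
```

```text
[ 0.5391 -0.3398  0.1711] -0.2079417144292858 [ 0.0335 -0.0168 -0.9993] [-1.2776 -0.7855 -0.2956]
0.91 [127. 191. 168. 230.] [ 0.4542 -0.3358  0.075 ]
0.89 [269. 240. 294. 272.] [ 0.5558 -0.4056  0.075 ]
[[241.5062 205.088 ]
 [241.0888 188.5889]]
```

View pics/w3.png

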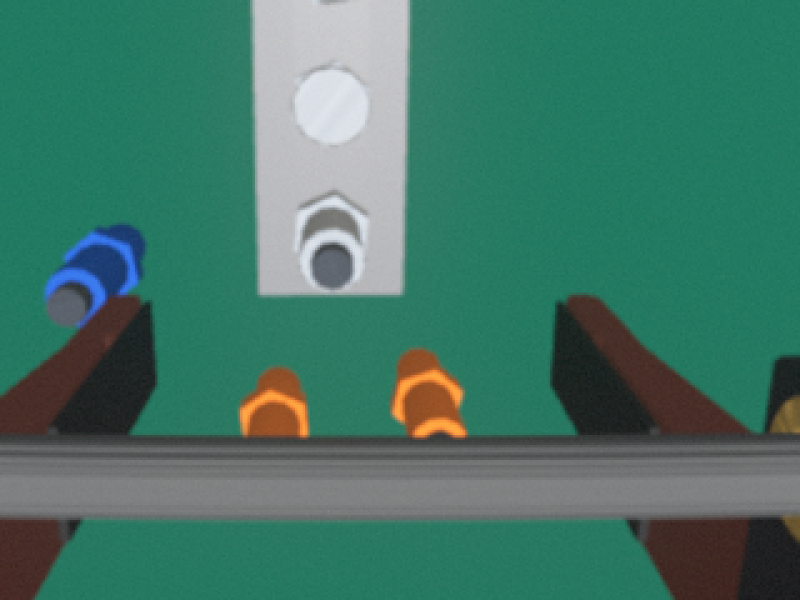

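Call:
play_rows:
  deltas: [0, 0, -30, 0, 0, 0, -30, 0, 0, 0, -30, 0, 0, 0, 0, 0]

```text
clock: 4.8
eef_pos: [0.5343, -0.3389, 0.2713]
orientation: [0.009, 0.994, -0.105, 0.02]
wrist_force: [-0.2, 0.3, 1.7]
opening: 1.004
```

Call:
play_rows:
  deltas: [0, 0, 4, 0, 0, 0, 4, 0, 0, 0, 4, 0, 0, 0, 4, 0, 0, 0, 4, 0, 0, 0, 4, 0, 0, 0, 4, 0, 0, 0, 4, 0, 0, 0, 4, 0, 0, 0, 4, 0]

```text
clock: 5.63
eef_pos: [0.5351, -0.3405, 0.2283]
orientation: [0.009, 0.994, -0.105, 0.02]
wrist_force: [0.4, -0.3, 1.1]
opening: 1.0
```

Call:
play_rows:
  deltas: [0, 0, 30, 0, 0, 0, 30, 0, 0, 0, 0, 0]

```text
clock: 5.88
eef_pos: [0.5379, -0.3422, 0.1665]
orientation: [0.01, 0.994, -0.105, 0.021]
wrist_force: [-0.1, 0.0, -1.3]
opening: 1.002
```

Call:
play_rows:
  deltas: [0, 0, 0, -0.05, 0, 0, 0, -0.05, 0, 0, 0, -0.05, 0, 0, 0, -0.05, 0, 0, 0, 0]

```text
clock: 6.3
eef_pos: [0.5373, -0.3416, 0.1683]
orientation: [0.011, 1.0, -0.001, 0.019]
wrist_force: [-0.1, 0.5, 0.4]
opening: 1.004
```

Call:
play_rows:
  deltas: [0, 0, 0, 0.05, 0, 0, 0, 0.05, 0, 0, 0, 0.05, 0, 0, 0, 0.05, 0, 0, 0, 0]

```text
clock: 6.72
eef_pos: [0.5383, -0.3423, 0.1746]
orientation: [0.011, 0.994, -0.109, 0.023]
wrist_force: [0.6, 0.1, -0.3]
opening: 1.002
```

Call:
play_rows:
  deltas: [0, 10, 0, 0, 0, 10, 0, 0, 0, 10, 0, 0, 0, 10, 0, 0, 0, 0, 0, 0]

```text
clock: 7.13
eef_pos: [0.529, -0.386, 0.1781]
orientation: [0.012, 0.994, -0.108, 0.024]
wrist_force: [0.1, 0.3, 0.6]
opening: 0.999
```

Call:
play_rows:
  deltas: [0, -10, 0, 0, 0, -10, 0, 0, 0, -10, 0, 0, 0, -10, 0, 0, 0, 0, 0, 0]

```text
clock: 7.55
eef_pos: [0.5378, -0.3437, 0.1763]
orientation: [0.011, 0.994, -0.109, 0.023]
wrist_force: [-0.9, 0.7, 0.2]
opening: 0.998
```

Call:
play_rows:
  deltas: [-33, -12, 0, -0.02, -33, -12, 0, -0.02, -33, -12, 0, -0.02, 0, 0, 0, 0, 0, 0, 0, 0]

```text
clock: 7.97
eef_pos: [0.4451, -0.2814, 0.1621]
orientation: [0.008, 0.997, -0.074, 0.018]
wrist_force: [0.4, -0.1, 0.5]
opening: 0.996
```

Call:
play_rows:
  deltas: [33, 12, 0, 0, 33, 12, 0, 0, 33, 12, 0, 0, 0, 0, 0, 0, 0, 0, 0, 0]

```text
clock: 8.38
eef_pos: [0.5422, -0.331, 0.1619]
orientation: [0.007, 0.997, -0.073, 0.016]
wrist_force: [-0.0, -0.4, -0.5]
opening: 0.999
```

Call:
play_rows:
  deltas: [0, 0, -33, 0.02, 0, 0, -33, 0.02, 0, 0, -33, 0.02, 0, 0, 0, 0, 0, 0, 0, 0]

```text
clock: 8.8
eef_pos: [0.5393, -0.3279, 0.262]
orientation: [0.005, 0.995, -0.104, 0.014]
wrist_force: [0.2, 0.0, -0.9]
opening: 0.998
```

Call:
play_rows:
  deltas: [0, 0, 33, 0, 0, 0, 33, 0, 0, 0, 33, 0, 0, 0, 0, 0, 0, 0, 0, 0]

```text
clock: 9.22
eef_pos: [0.5425, -0.3291, 0.1656]
orientation: [0.008, 0.994, -0.103, 0.019]
wrist_force: [0.4, -0.0, 1.4]
opening: 1.002
```

Call:
play_rows:
  deltas: [0, 0, -35, 0, 0, 0, -35, 0, 0, 0, -35, 0, 0, 0, 0, 0, 0, 0, 0, 0]

```text
clock: 9.63
eef_pos: [0.5361, -0.325, 0.2769]
orientation: [0.007, 0.995, -0.103, 0.017]
wrist_force: [0.2, -0.1, -1.6]
opening: 1.003
```

Call:
play_rows:
  deltas: [0, 0, 8, 0, 0, 0, 8, 0, 0, 0, 8, 0, 0, 0, 8, 0, 0, 0, 8, 0, 0, 0, 8, 0, 0, 0, 8, 0, 0, 0, 8, 0, 0, 0, 8, 0, 0, 0, 8, 0]

```text
clock: 10.47
eef_pos: [0.5381, -0.3259, 0.188]
orientation: [0.007, 0.995, -0.102, 0.016]
wrist_force: [-1.3, 0.6, -0.2]
opening: 0.998
```

Run:
```python
from h import *
np.set_printoptions(precision=4,suppress=True)
p,f,s=cur();z=Rq(s["orientation"])[:,2];print(p,f,z)
plan([(.535+z[0]*.13,-.344+z[1]*.13,.18,-.22)],step=10)
```

```text
[ 0.5381 -0.3259  0.188 ] -0.2051314904300409 [ 0.0312 -0.017  -0.9994]
[1.7, 6.6, 2.7, np.float64(0.005)], [1.7, 6.6, 2.7, np.float64(0.005)], [1.8, 6.6, 2.7, np.float64(0.005)],
```

```bash
cat >> h.py <<'E'
def plan(wps,step=40,dphi=.12):
    p,f,s=cur();R=Rq(s["orientation"]);n=0;p=p.copy()
    for (*t,tf) in wps:
        t=np.array(t,float)
        k=int(max(1,np.ceil(np.linalg.norm(t-p)*1e3/step-.01),np.ceil(abs(tf-f)/dphi-.01)))
        dp=(t-p)/k*1e3;df=(tf-f)/k
        for i in range(k):
            n+=1;l=R.T@dp
            print([round(float(v),1) for v in l]+[round(float(-df),3)],end=", " if n%10 else "\n")
            R=R@Ro.from_euler('z',-df).as_matrix()
        f=tf;p=t
    print()
E
python3 - <<'E'
from h import *
plan([(.5356,-.3443,.18,-.22),(.5356,-.3443,.10,-.22)],step=9)
E
```

```text
[0.3, 6.2, 2.7, 0.005], [0.4, 6.2, 2.7, 0.005], [0.4, 6.1, 2.7, 0.005], [-0.3, -0.1, 8.9, -0.0], [-0.3, -0.1, 8.9, -0.0], [-0.3, -0.1, 8.9, -0.0], [-0.3, -0.1, 8.9, -0.0], [-0.3, -0.1, 8.9, -0.0], [-0.3, -0.1, 8.9, -0.0], [-0.3, -0.1, 8.9, -0.0]
[-0.3, -0.1, 8.9, -0.0], [-0.3, -0.1, 8.9, -0.0],
```

Call:
play_rows:
  deltas: [0.3, 6, 3, 0.005, 0.3, 6, 3, 0.005, 0.3, 6, 3, 0.005, -0.3, 0, 9, 0, -0.3, 0, 9, 0, -0.3, 0, 9, 0, -0.3, 0, 9, 0, -0.3, 0, 9, 0, -0.3, 0, 9, 0, 0, 0, 0, 0]

```text
clock: 11.3
eef_pos: [0.5343, -0.3465, 0.1159]
orientation: [0.006, 0.994, -0.111, 0.015]
wrist_force: [0.8, 0.3, -0.9]
opening: 0.999
```

Run:
```python
from h import *
np.set_printoptions(precision=4,suppress=True)
p,f,s=cur();z=Rq(s["orientation"])[:,2];print(p,f,z)
c=cam("wrist");im=cams.capture("wrist");cv2.imwrite("pics/w4.png",cv2.resize(im[120:360,110:430,::-1],(800,600),interpolation=3))
for d in nets.silhouettes("wrist","sensor_new_mid")[:3]:
    v,u=np.nonzero(d["mask"]);print(d["score"],np.round(d["bbox"]),atz(c,(u.mean(),v.mean()),.075))
print(proj(c,[[.535,-.344,.094],[.535,-.344,.04]]))
plan([(.5356,-.3443,.048,-.22)],step=8)
```

```text
[ 0.5343 -0.3465  0.1159] -0.2226604737655031 [ 0.0291 -0.0157 -0.9995]
0.89 [106. 197. 158. 254.] [ 0.4547 -0.3351  0.075 ]
0.77 [280. 253. 313. 321.] [ 0.556  -0.4041  0.075 ]
0.63 [230. 182. 264. 232.] [ 0.5348 -0.342   0.075 ]
[[249.1441 219.1024]
 [247.3192 195.9944]]
[-0.3, -0.4, 7.8, -0.0], [-0.3, -0.4, 7.8, -0.0], [-0.3, -0.4, 7.8, -0.0], [-0.2, -0.4, 7.8, -0.0], [-0.2, -0.4, 7.8, -0.0], [-0.2, -0.4, 7.8, -0.0], [-0.2, -0.4, 7.8, -0.0], [-0.2, -0.4, 7.8, -0.0], [-0.2, -0.4, 7.8, -0.0],
```

View pics/w4.png

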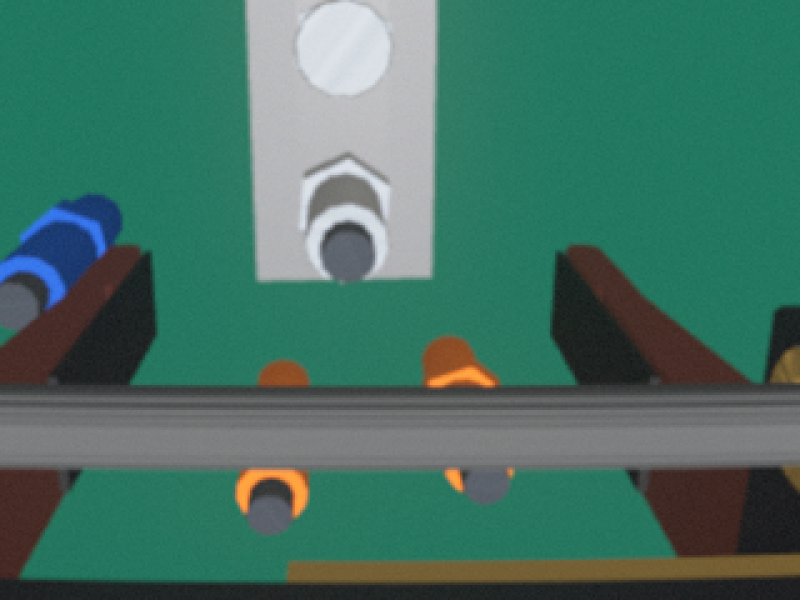

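Call:
play_rows:
  deltas: [-0.3, -0.3, 8, 0, -0.3, -0.3, 8, 0, -0.3, -0.2, 8, 0, -0.3, -0.2, 8, 0, -0.3, -0.2, 8, 0, -0.2, -0.2, 7, 0, -0.2, -0.2, 6, 0, -0.2, -0.2, 4, 0, 0, 0, 4, 0, 0, 0, 0, 0]
  fingers: 0.2

```text
clock: 12.23
eef_pos: [0.536, -0.3457, 0.0519]
orientation: [0.007, 0.994, -0.111, 0.017]
wrist_force: [-0.3, -0.9, -0.2]
opening: 0.595
```

Descend the last few mm and grip.

Call:
play_rows:
  deltas: [0, 0, 3, 0, 0, 0, 0, 0]

```text
clock: 12.4
eef_pos: [0.5361, -0.3458, 0.0487]
orientation: [0.007, 0.994, -0.111, 0.018]
wrist_force: [0.3, 0.4, -0.1]
opening: 0.6
```

Call:
play_rows:
  deltas: [0, 0, 0, 0, 0, 0, 0, 0, 0, 0, 0, 0, 0, 0, 0, 0, 0, 0, 0, 0, 0, 0, 0, 0]
  fingers: -1
  squeeze: 35

```text
clock: 12.9
eef_pos: [0.5347, -0.3461, 0.0503]
orientation: [0.008, 0.994, -0.111, 0.016]
wrist_force: [-0.3, 0.8, 0.4]
opening: 0.247
```

Call:
play_rows:
  deltas: [0.4, 0, -5, 0, 0.4, 0, -10, 0, 0.5, 0, -15, 0, 0.5, 0, -20, 0, 0.5, 0, -25, 0, 0.5, 0, -25, 0, 0.5, 0, -25, 0]

```text
clock: 13.48
eef_pos: [0.5323, -0.3422, 0.1735]
orientation: [0.004, 0.994, -0.111, 0.011]
wrist_force: [0.3, -0.9, -1.0]
opening: 0.246
```

Run:
```python
from h import *
plan([(.575,-.15,.22,.03),(.604,.015,.22,.232)],step=36)
```

```text
[0.1, -32.8, -7.9, -0.042], [1.4, -32.7, -7.9, -0.042], [2.8, -32.7, -7.9, -0.042], [4.2, -32.5, -7.9, -0.042], [5.5, -32.3, -7.9, -0.042], [6.9, -32.0, -7.9, -0.042], [6.8, -32.8, -0.2, -0.04], [8.1, -32.5, -0.2, -0.04], [9.4, -32.2, -0.2, -0.04], [10.7, -31.7, -0.2, -0.04]
[12.0, -31.3, -0.2, -0.04],
```

Call:
play_rows:
  deltas: [0, -33, -8, -0.042, 1, -33, -8, -0.042, 3, -33, -8, -0.042, 4, -32, -8, -0.042, 5, -32, -8, -0.042, 7, -32, -8, -0.042, 7, -33, 0, -0.04, 8, -32, 0, -0.04, 9, -28, 0, -0.04, 0, 0, 0, 0]

```text
clock: 14.32
eef_pos: [0.5962, -0.0453, 0.2403]
orientation: [0.011, 0.996, 0.081, 0.023]
wrist_force: [0.2, -1.1, -1.9]
opening: 0.242
```

Run:
```python
from h import *
np.set_printoptions(precision=4,suppress=True)
p,f,s=cur();z=Rq(s["orientation"])[:,2];print(p,f,z,s["opening"])
c=cam("wrist");im=cams.capture("wrist");cv2.imwrite("pics/w5.png",cv2.resize(im[:,:,::-1],(800,600),interpolation=3))
print(proj(c,[[.5918,.0734,.072],[.5042,.0527,.087],[.583,.112,.126]]))
for nm in ["sensor_b_mid","t_grip","slide","hole"]:
    for d in nets.find_in("wrist",nm)[:3]: print(nm,d["score"],np.round(d["bbox"]))
```

```text
[ 0.5962 -0.0453  0.2403] 0.16356975051637124 [ 0.0478 -0.0181 -0.9987] 0.24213464997588174
[[258.1252  54.4771]
 [162.3564  58.9183]
 [259.9064  -8.8898]]
sensor_b_mid 0.94 [240.   1. 273.  25.]
sensor_b_mid 0.38 [164.   4. 299. 192.]
t_grip 0.6 [151.  28. 170.  78.]
slide 0.96 [158.   0. 296. 195.]
hole 0.65 [158.   0. 298. 195.]
```

View pics/w5.png

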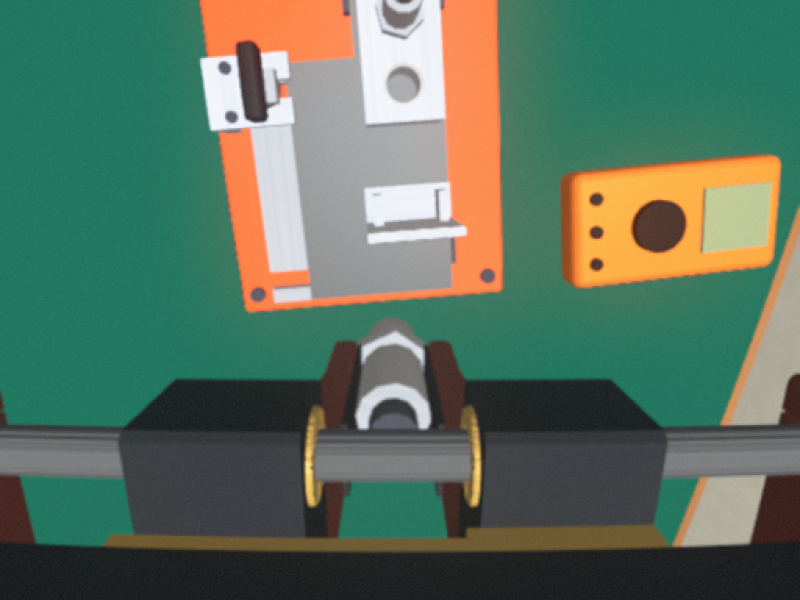

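Call:
play_rows:
  deltas: [4, -15, -38, -0.02, 4, -14, -38, -0.02, 4, -14, -38, -0.02, 0, 0, 0, 0, 0, 0, 0, 0]

```text
clock: 14.98
eef_pos: [0.5921, -0.0116, 0.3487]
orientation: [0.012, 0.995, 0.101, 0.014]
wrist_force: [0.4, 0.4, -3.0]
opening: 0.247
```

Call:
play_rows:
  deltas: [0, 0, 10, 0, 0, 0, 10, 0, 0, 0, 10, 0, 0, 0, 10, 0, 0, 0, 10, 0, 0, 0, 10, 0, 0, 0, 10, 0, 0, 0, 10, 0, 0, 0, 10, 0, 0, 0, 10, 0]

```text
clock: 15.82
eef_pos: [0.5889, -0.024, 0.2204]
orientation: [0.011, 0.996, 0.093, 0.002]
wrist_force: [1.3, -0.7, -2.1]
opening: 0.245
```

Run:
```python
from h import *
np.set_printoptions(precision=4,suppress=True)
p,f,s=cur();z=Rq(s["orientation"])[:,2];print(p,f,z,s["opening"])
c=cam("wrist");im=cams.capture("wrist");cv2.imwrite("pics/w6.png",cv2.resize(im[0:300,:,::-1],None,fx=1.5625,fy=2,interpolation=3)[:600])
print(proj(c,[[.5918,.0734,.072],[.5042,.0527,.096],[.583,.112,.126]]))
for nm in ["sensor_b_mid","t_grip","slide","hole"]:
    for d in nets.find_in("wrist",nm)[:2]: print(nm,d["score"],np.round(d["bbox"]))
```

```text
[ 0.5889 -0.024   0.2204] 0.1857683342333054 [ 0.0058 -0.0215 -0.9998] 0.24452204811886386
[[272.5586  77.5366]
 [170.1136  80.4714]
 [276.2834  15.6181]]
sensor_b_mid 0.62 [255.   1. 288.  48.]
t_grip 0.83 [165.  48. 182.  98.]
slide 0.72 [170.   0. 312. 215.]
slide 0.3 [231. 205. 277. 271.]
hole 0.91 [171.   0. 308. 215.]
hole 0.45 [256.   4. 289.  48.]
```

View pics/w6.png

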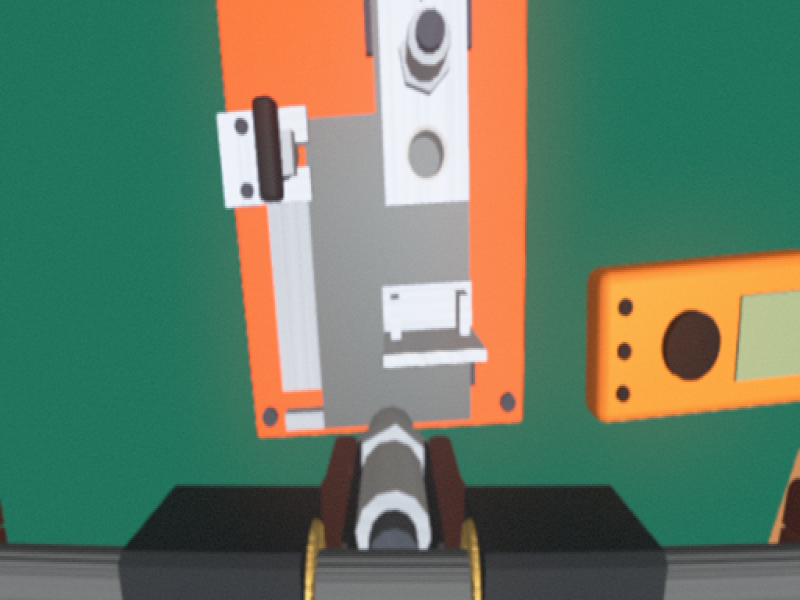

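```bash
cat > fit2.py <<'E'
from h import *
from scipy.optimize import least_squares
np.set_printoptions(precision=4,suppress=True)
q=lambda x,y:(x/1.5625,y/2.)
cw=cam("wrist")
S=[(75,-205,16,0,q(522,421)),(-135,-205,16,0,q(258,437)),(0,0,72,1,q(426,153)),(-25,-22,72,1,q(386,205)),(25,-22,72,1,q(469,201)),(0,40,126,1,q(431,30))]
def res(p):
    c,s=np.cos(p[2]),np.sin(p[2]);o=[]
    for x,y,z,h,uv in S:
        x=x/1e3;y=y/1e3+h*p[3]
        o+=list((proj(cw,[p[0]+c*x-s*y,p[1]+s*x+c*y,z/1e3])[0]-uv))
    return np.array(o)
p=least_squares(res,[.58,.124,.23,-.052],loss="soft_l1").x
print("stand",p,"\n",res(p).reshape(-1,2))
c,s=np.cos(p[2]),np.sin(p[2]);W=lambda x,y:np.array([p[0]+c*x-s*y,p[1]+s*x+c*y])
print("hole",W(0,p[3]),"T",W(-.09,p[3]),"push",W(0,p[3]-.093))
print("hole direct",atz(cw,q(426,153),.072))
a,b=atz(cw,q(264,98),.096),atz(cw,q(271,200),.096);print("T ends",a,b,(a+b)/2,np.arctan2(*(a-b)[:2])*-1)
print("sensor b",atz(cw,q(431,30),.126))
E
python3 fit2.py
```

```text
stand [ 0.5817  0.123   0.2373 -0.0496] 
 [[-0.1198 -0.1275]
 [-0.0445  0.1323]
 [ 0.0726  0.4598]
 [ 0.3812 -0.1883]
 [-0.6157 -0.7458]
 [ 0.1723  0.257 ]]
hole [0.5934 0.0748] T [0.5059 0.0536] push [ 0.6153 -0.0156]
hole direct [0.5932 0.0752 0.072 ]
T ends [0.5003 0.0787 0.096 ] [0.5097 0.0373 0.096 ] [0.505 0.058 0.096] 0.22360690478080084
sensor b [0.5838 0.1138 0.126 ]
```

Run:
```python
from h import *
plan([(.5934,.075,.175,.237)],step=11)
```

```text
[2.2, -9.7, 4.7, -0.005], [2.2, -9.7, 4.7, -0.005], [2.3, -9.7, 4.7, -0.005], [2.3, -9.7, 4.7, -0.005], [2.3, -9.7, 4.7, -0.005], [2.4, -9.7, 4.7, -0.005], [2.4, -9.7, 4.7, -0.005], [2.5, -9.6, 4.7, -0.005], [2.5, -9.6, 4.7, -0.005], [2.6, -9.6, 4.7, -0.005]
```

Call:
play_rows:
  deltas: [2.2, -10, 4, -0.005, 2.2, -10, 4, -0.005, 2.3, -10, 4, -0.005, 2.3, -10, 4, -0.005, 2.3, -10, 4, -0.005, 2.4, -10, 4, -0.005, 2.4, -10, 4, -0.005, 2.5, -9, 4, -0.005, 2.5, -8, 4, -0.005, 0, 0, 0, 0]

```text
clock: 16.9
eef_pos: [0.5939, 0.0769, 0.1851]
orientation: [0.011, 0.993, 0.119, 0.006]
wrist_force: [-0.4, 1.2, -1.8]
opening: 0.243
```

Run:
```python
from h import *
np.set_printoptions(precision=4,suppress=True)
p,f,s=cur();z=Rq(s["orientation"])[:,2];print(p,f,z)
plan([(.5934,.075,.14,.237),(.5934,.075,.112,.237)],step=8)
```

```text
[0.5939 0.0769 0.1851] 0.2390913918786465 [ 0.0151 -0.0208 -0.9997]
[-0.2, 0.1, 7.5, 0.0], [-0.2, 0.1, 7.5, 0.0], [-0.2, 0.1, 7.5, 0.0], [-0.2, 0.1, 7.5, 0.0], [-0.2, 0.1, 7.5, 0.0], [-0.2, 0.1, 7.5, 0.0], [-0.1, -0.2, 7.0, -0.0], [-0.1, -0.2, 7.0, -0.0], [-0.1, -0.2, 7.0, -0.0], [-0.1, -0.2, 7.0, -0.0]
```

Call:
play_rows:
  deltas: [-0.2, 0.1, 8, 0, -0.2, 0.1, 8, 0, -0.2, 0.1, 8, 0, -0.2, 0.1, 8, 0, -0.2, 0, 8, 0, -0.1, 0, 8, 0, -0.1, 0, 8, 0, -0.1, 0, 6, 0, -0.1, 0, 4, 0, 0, 0, 0, 0]

```text
clock: 17.73
eef_pos: [0.593, 0.0723, 0.1101]
orientation: [0.012, 0.993, 0.118, 0.005]
wrist_force: [-0.3, 0.0, -2.2]
opening: 0.245
```

Run:
```python
from h import *
np.set_printoptions(precision=4,suppress=True)
p,f,s=cur();z=Rq(s["orientation"])[:,2];print(p,f,z)
c=cam("wrist");im=cams.capture("wrist");cv2.imwrite("pics/w7.png",cv2.resize(im[100:340,150:380,::-1],None,fx=2.5,fy=2.5,interpolation=3))
print((proj(c,[[.5934,.075,.072],[.5934-.025*.972,.075-.025*.235,.072]])-[150,100])*2.5)
cs=cams.capture("scene")
cv2.imwrite("pics/w7.png",np.hstack([cv2.resize(im[100:340,150:380,::-1],(400,417),interpolation=3),cv2.resize(cs[180:276,270:362,::-1],(400,417),interpolation=3)]))
```

```text
[0.593  0.0723 0.1101] 0.23638653872579263 [ 0.0124 -0.0224 -0.9997]
[[253.2672 274.6156]
 [159.3035 274.7905]]
```

View pics/w7.png

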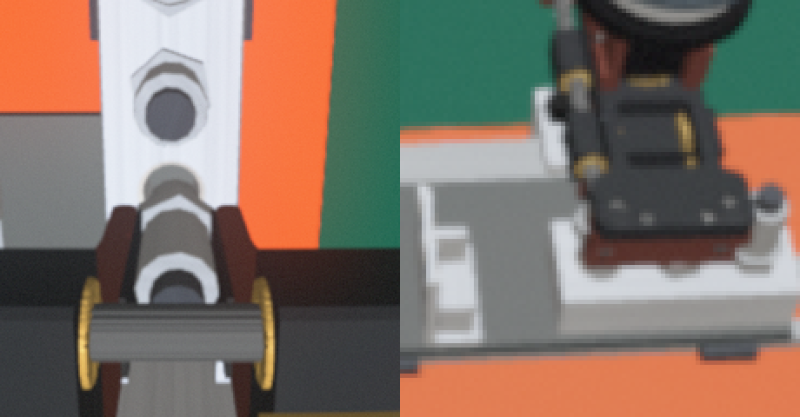

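Call:
play_rows:
  deltas: [0.3, -1.5, 0, 0, 0.3, -1.5, 0, 0, 0, 0, 3, 0, 0, 0, 3, 0, 0, 0, 0, 0]

```text
clock: 18.25
eef_pos: [0.5949, 0.076, 0.1097]
orientation: [0.012, 0.993, 0.118, 0.009]
wrist_force: [-0.9, -0.2, -1.5]
opening: 0.244
```

Call:
play_rows:
  deltas: [-0.1, 0.1, 3, 0, -0.1, 0.1, 3, 0, -0.1, 0.1, 3, 0, 0, 0, 0, 0]

```text
clock: 18.58
eef_pos: [0.5955, 0.0759, 0.1102]
orientation: [0.012, 0.993, 0.118, 0.012]
wrist_force: [0.4, -0.5, -2.1]
opening: 0.243
```

Call:
play_rows:
  deltas: [0, 0, 6, 0]

```text
clock: 18.67
eef_pos: [0.5965, 0.0759, 0.1092]
orientation: [0.012, 0.993, 0.118, 0.015]
wrist_force: [-16.4, -0.3, 39.7]
opening: 0.245
```

Run:
```python
from h import *
np.set_printoptions(precision=4,suppress=True)
p,f,s=cur();z=Rq(s["orientation"])[:,2];print(p,f,z,s["wrist_force"],s["wrist_torque"])
c=cam("wrist");im=cams.capture("wrist");cv2.imwrite("pics/w8.png",cv2.resize(im[150:290,200:330,::-1],(557,600),interpolation=3))
h=np.array([.5934,.075,.072]);u=np.array([.972,.235,0]);v=np.array([-.235,.972,0])
print((proj(c,[h,h+.011*u,h-.011*u,h+.011*v,h+.025*u,h-.025*u])-[200,150])*4.286)
```

```text
[0.5965 0.0759 0.1092] 0.23742827575234512 [ 0.032  -0.021  -0.9993] [-16.4029  -0.2711  39.666 ] [-0.3635  3.0768 -0.0723]
[[187.6412 274.0774]
 [258.5629 273.5163]
 [116.5564 274.6116]
 [187.267  206.0897]
 [348.4911 272.7644]
 [ 25.9505 275.2514]]
```

View pics/w8.png

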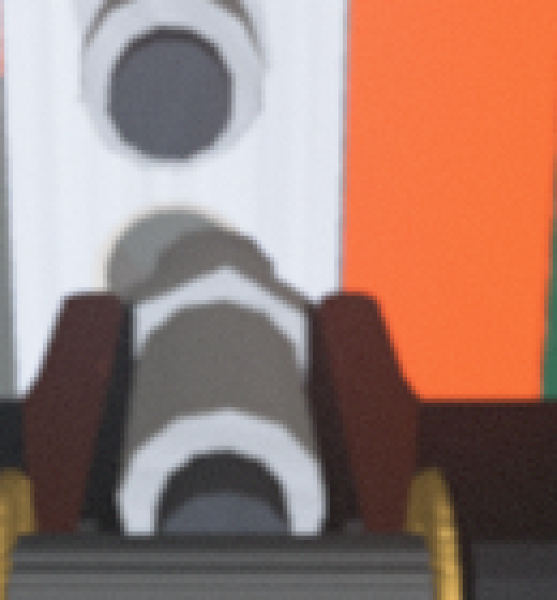

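Call:
play_rows:
  deltas: [0, 0, -12, 0, 0, 0, -25, 0, 0, 0, -25, 0, 0, 0, 0, 0, 0, 0, 0, 0]

```text
clock: 19.13
eef_pos: [0.5947, 0.0774, 0.1725]
orientation: [0.012, 0.993, 0.118, 0.015]
wrist_force: [-0.1, 0.3, -3.0]
opening: 0.245
```

Run:
```python
from h import *
np.set_printoptions(precision=4,suppress=True)
p,f,s=cur();z=Rq(s["orientation"])[:,2];print(p,f,z,s["wrist_force"],s["opening"])
# aim: tip at hole; tip=TCP+.036*z assuming parallel
h=np.array([.5930,.0755]);t=h-.036*z[:2]
print(t);plan([(*t,.135,.237),(*t,.116,.237)],step=8)
```

```text
[0.5947 0.0774 0.1725] 0.23765196055800966 [ 0.0332 -0.0207 -0.9992] [-0.1396  0.2862 -2.997 ] 0.24451324689457613
[0.5918 0.0762]
[-0.8, -0.1, 7.5, 0.0], [-0.8, -0.1, 7.5, 0.0], [-0.8, -0.1, 7.5, 0.0], [-0.8, -0.1, 7.5, 0.0], [-0.8, -0.1, 7.5, 0.0], [-0.2, -0.2, 6.3, -0.0], [-0.2, -0.2, 6.3, -0.0], [-0.2, -0.2, 6.3, -0.0],
```

Call:
play_rows:
  deltas: [-0.9, 0, 8, 0, -0.9, 0, 8, 0, -0.9, 0, 7, 0, -0.9, 0, 7, 0, -0.9, 0, 7, 0, -0.2, -0.2, 6, 0, -0.2, -0.2, 6, 0, 0, 0, 0, 0]

```text
clock: 19.8
eef_pos: [0.5882, 0.0749, 0.1073]
orientation: [0.012, 0.993, 0.118, 0.009]
wrist_force: [2.0, 0.4, -1.3]
opening: 0.242
```

Run:
```python
from h import *
np.set_printoptions(precision=4,suppress=True)
p,f,s=cur();z=Rq(s["orientation"])[:,2];print(p,f,z,s["wrist_force"],"tip",p+.036*z)
h=np.array([.5930,.0765]);t=h-.036*z[:2]
plan([(*t,p[2],.237),(*t,.106,.237)],step=4)
```

```text
[0.5882 0.0749 0.1073] 0.23740027166149938 [ 0.0215 -0.0218 -0.9995] [ 2.03    0.4057 -1.2764] tip [0.5889 0.0741 0.0713]
[2.3, -0.7, 0.0, 0.0], [2.3, -0.7, 0.0, 0.0], [-0.0, -0.0, 1.3, -0.0],
```

Call:
play_rows:
  deltas: [0, 0, -4, 0, 2, -0.8, -2, 0, 2, -0.8, 0, 0, 0, 0, 0, 0]

```text
clock: 20.13
eef_pos: [0.5918, 0.0777, 0.1143]
orientation: [0.012, 0.993, 0.118, 0.009]
wrist_force: [-0.5, -1.3, -1.4]
opening: 0.241
```

Run:
```python
from h import *
np.set_printoptions(precision=4,suppress=True)
p,f,s=cur();z=Rq(s["orientation"])[:,2];print(p,f,z,s["wrist_force"],"tip",p+.036*z)
h=np.array([.5930,.0765]);t=h-.036*z[:2]
plan([(*t,p[2],.237),(*t,.106,.237)],step=4)
```

```text
[0.5918 0.0777 0.1143] 0.23721553696614484 [ 0.0213 -0.0217 -0.9995] [-0.4752 -1.2864 -1.3861] tip [0.5925 0.077  0.0783]
[0.4, 0.6, 0.0, 0.0], [-0.0, -0.1, 2.8, -0.0], [-0.0, -0.1, 2.8, -0.0], [-0.0, -0.1, 2.8, -0.0],
```

Aligned; descend slowly.

Call:
play_rows:
  deltas: [0.1, 0.2, 3, 0, 0, 0, 3, 0, 0, 0, 3, 0, 0, 0, 3, 0]

```text
clock: 20.47
eef_pos: [0.5927, 0.0763, 0.1066]
orientation: [0.013, 0.993, 0.118, 0.011]
wrist_force: [-7.2, -2.8, 12.2]
opening: 0.244
```

Call:
play_rows:
  deltas: [-1, 0, 0, 0, -0.8, 0, 3, 0, 0, 0, 3, 0, 0, 0, 3, 0]

```text
clock: 20.8
eef_pos: [0.5912, 0.0754, 0.0973]
orientation: [0.013, 0.993, 0.118, 0.011]
wrist_force: [-0.4, -0.5, -1.7]
opening: 0.243
```

It's in. Continue down to collar contact (TCP about 0.082).

Call:
play_rows:
  deltas: [0, 0, 3, 0, 0, 0, 3, 0, 0, 0, 3, 0, 0, 0, 3, 0]

```text
clock: 21.13
eef_pos: [0.5909, 0.0753, 0.082]
orientation: [0.013, 0.993, 0.118, 0.01]
wrist_force: [-2.9, -1.4, 27.1]
opening: 0.242
```

Call:
play_rows:
  deltas: [0, 0, 3, 0, 0, 0, 3, 0]

```text
clock: 21.3
eef_pos: [0.5914, 0.0753, 0.0822]
orientation: [0.013, 0.993, 0.118, 0.012]
wrist_force: [-8.0, -0.7, 12.0]
opening: 0.245
```

Call:
play_rows:
  deltas: [0, 0, 0, 0, 0, 0, 0, 0, 0, 0, 0, 0, 0, 0, 0, 0]
  fingers: 0.1

```text
clock: 21.63
eef_pos: [0.5928, 0.0755, 0.0848]
orientation: [0.013, 0.993, 0.118, 0.014]
wrist_force: [-0.1, -0.5, -0.9]
opening: 0.513
```

Call:
play_rows:
  deltas: [0.2, 0, -10, 0, 0.5, 0, -25, 0, 0.5, 0, -35, 0, 0.5, 0, -35, 0, 0, 0, 0, 0]

```text
clock: 22.05
eef_pos: [0.5889, 0.0782, 0.1905]
orientation: [0.013, 0.993, 0.118, 0.01]
wrist_force: [0.9, -0.4, 1.5]
opening: 0.551
```

Run:
```python
from h import *
np.set_printoptions(precision=4,suppress=True)
p,f,s=cur();z=Rq(s["orientation"])[:,2];print(p,f,z,s["opening"],s["clock"])
c=cam("wrist");im=cams.capture("wrist");cv2.imwrite("pics/w9.png",cv2.resize(im[40:340,60:460,::-1],(800,600),interpolation=3))
for nm,k in [("sensor_b_mid",3),("t_grip",2)]:
    for d in nets.silhouettes("wrist",nm)[:k]:
        v,u=np.nonzero(d["mask"]);print(nm,d["score"],np.round(d["bbox"]),atz(c,(u.mean(),v.mean()),.096))
print((proj(c,[[.5934,.075,.126],[.5838,.1138,.126],[.5059,.0536,.096]])-[60,40])*2)
plan([(.505,.045,.19,.237)],step=15)
```

```text
[0.5889 0.0782 0.1905] 0.2367676086902262 [ 0.022  -0.0238 -0.9995] 0.5511859785925559 22.05
sensor_b_mid 0.85 [233. 128. 265. 169.] [0.5817 0.1134 0.096 ]
t_grip 0.68 [137. 160. 158. 213.] [0.5044 0.0608 0.096 ]
[[387.352  333.3   ]
 [387.0576 227.402 ]
 [172.0336 312.2451]]
[-14.5, 2.2, -1.3, -0.0], [-14.5, 2.2, -1.3, -0.0], [-14.5, 2.2, -1.3, -0.0], [-14.5, 2.2, -1.3, -0.0], [-14.5, 2.2, -1.3, -0.0], [-14.5, 2.2, -1.3, -0.0],
```

View pics/w9.png

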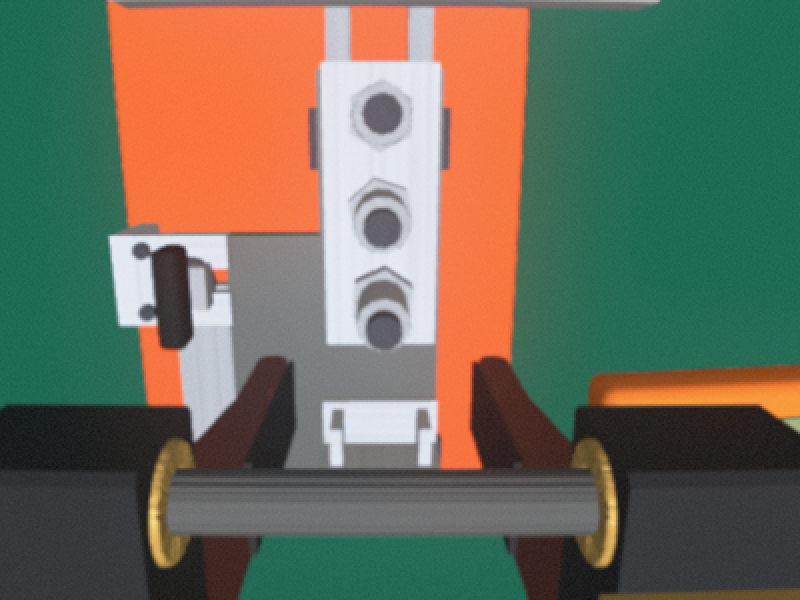

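Call:
play_rows:
  deltas: [-14, 3, 0, 0, -14, 3, 0, 0, -14, 3, 0, 0, -14, 3, 0, 0, -14, 3, 0, 0, -12, 3, 0, 0, 0, 0, 0, 0]

```text
clock: 22.78
eef_pos: [0.5035, 0.0397, 0.1676]
orientation: [0.012, 0.993, 0.119, -0.007]
wrist_force: [0.3, -0.9, 0.6]
opening: 0.558
```

Run:
```python
from h import *
np.set_printoptions(precision=4,suppress=True)
p,f,s=cur();z=Rq(s["orientation"])[:,2];print(p,f,z,s["opening"],s["clock"])
c=cam("wrist");im=cams.capture("wrist");cv2.imwrite("pics/w10.png",cv2.resize(im[80:320,130:370,::-1],(600,600),interpolation=3))
print("camc",-c[2].T@c[3])
for d in nets.silhouettes("wrist","t_grip")[:2]:
    v,u=np.nonzero(d["mask"]);print(d["score"],np.round(d["bbox"]),atz(c,(u.mean(),v.mean()),.096),cv2.minAreaRect(np.c_[u,v].astype(np.float32)))
    hull=np.c_[u,v]; i=v.argmin();j=v.argmax();print("ends",atz(c,(u[v<=v.min()+1].mean(),v.min()),.096),atz(c,(u[v>=v.max()-1].mean(),v.max()),.096))
e=np.array([.5059,.0536,.096]);y=np.array([-.235,.972,0])*.022
print((proj(c,[e-y,e,e+y])-[130,80])*2.5)
```

```text
[0.5035 0.0397 0.1676] 0.23743948513177568 [-0.0116 -0.0261 -0.9996] 0.558033803923428 22.7833
camc [0.4902 0.1082 0.329 ]
0.57 [251. 145. 262. 202.] [0.502  0.0593 0.096 ] ((256.1995849609375, 174.51748657226562), (15.670103073120117, 57.20711898803711), 1.432096242904663)
ends [0.4969 0.0801 0.096 ] [0.5073 0.0374 0.096 ]
[[322.8721 325.8185]
 [323.4516 256.9862]
 [324.0409 184.7821]]
```

View pics/w10.png

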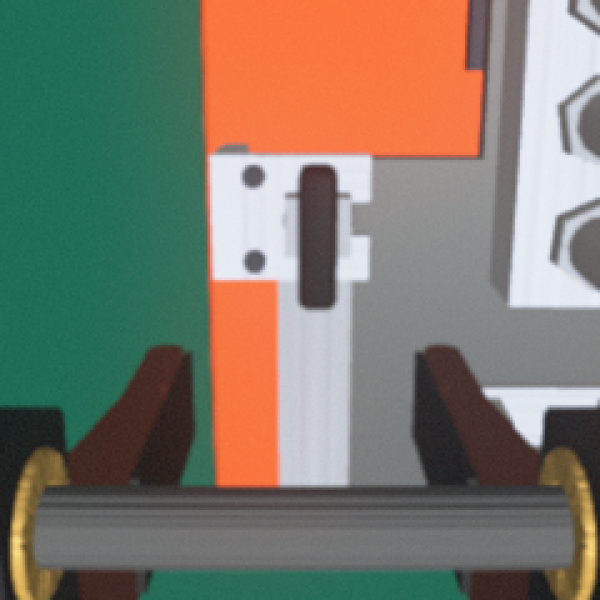

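Run:
```python
from h import *
plan([(.5031,.0592,.135,.237),(.5031,.0592,.085,.237)],step=8)
```

```text
[0.7, -3.9, 6.4, 0.0], [0.7, -3.9, 6.4, 0.0], [0.7, -3.9, 6.4, 0.0], [0.7, -3.9, 6.4, 0.0], [0.7, -3.9, 6.4, 0.0], [0.1, -0.2, 7.1, -0.0], [0.1, -0.2, 7.1, -0.0], [0.1, -0.2, 7.1, -0.0], [0.1, -0.2, 7.1, -0.0], [0.1, -0.2, 7.1, -0.0]
[0.1, -0.2, 7.1, -0.0], [0.1, -0.2, 7.1, -0.0],
```

Call:
play_rows:
  deltas: [0.7, -4, 6, 0, 0.7, -4, 6, 0, 0.7, -4, 6, 0, 0.7, -4, 6, 0, 0.6, -3, 6, 0, 0.1, -0.2, 7, 0, 0.1, -0.2, 7, 0, 0.1, -0.2, 7, 0, 0.1, -0.2, 6, 0, 0, 0, 0, 0]

```text
clock: 23.72
eef_pos: [0.5033, 0.063, 0.0997]
orientation: [0.012, 0.993, 0.12, -0.01]
wrist_force: [-0.3, 0.0, 0.7]
opening: 0.552
```

Run:
```python
from h import *
np.set_printoptions(precision=4,suppress=True)
p,f,s=cur();z=Rq(s["orientation"])[:,2];print(p,f,z,s["wrist_force"])
plan([(.5031,.0592,.079,.237)],step=4)
```

```text
[0.5033 0.063  0.0997] 0.24021364975637147 [-0.0168 -0.0254 -0.9995] [-0.3457  0.012   0.734 ]
[-0.1, 0.5, 3.5, 0.001], [-0.1, 0.5, 3.5, 0.001], [-0.1, 0.5, 3.5, 0.001], [-0.1, 0.5, 3.5, 0.001], [-0.1, 0.5, 3.5, 0.001], [-0.1, 0.5, 3.5, 0.001],
```

Call:
play_rows:
  deltas: [0, 0.7, 4, 0, 0, 0.7, 4, 0, 0, 0.7, 4, 0, 0, 0.5, 4, 0, 0, 0.3, 3, 0, 0, 0, 0, 0]

```text
clock: 24.22
eef_pos: [0.5042, 0.0587, 0.0794]
orientation: [0.012, 0.993, 0.119, -0.009]
wrist_force: [0.4, -0.3, -0.0]
opening: 0.549
```

Call:
play_rows:
  deltas: [0, 0, 0, 0, 0, 0, 0, 0, 0, 0, 0, 0, 0, 0, 0, 0, 0, 0, 0, 0]
  fingers: -1
  squeeze: 45

```text
clock: 24.63
eef_pos: [0.5046, 0.0587, 0.0801]
orientation: [0.012, 0.993, 0.119, -0.009]
wrist_force: [-0.1, 0.0, 0.1]
opening: 0.213
```

Call:
play_rows:
  deltas: [0, 0, -5, 0, 0, 0, -5, 0, 0, 0, -5, 0, 0, 0, -5, 0]

```text
clock: 24.97
eef_pos: [0.5023, 0.0583, 0.0966]
orientation: [0.012, 0.993, 0.119, -0.013]
wrist_force: [0.5, -1.9, -8.3]
opening: 0.134
```

Call:
play_rows:
  deltas: [0, 0, -2, -0.1, 0, 0, -1.5, -0.1, 0, 0, -1.5, -0.1, 0, 0, -1.5, -0.1]

```text
clock: 25.3
eef_pos: [0.5022, 0.0583, 0.1024]
orientation: [0.009, 0.947, 0.32, -0.016]
wrist_force: [1.3, -1.2, -8.1]
opening: 0.129
```

Call:
play_rows:
  deltas: [0, 0, 0.3, -0.1, 0, 0, 0.3, -0.1, 0, 0, 0, -0.1, 0, 0, 0, -0.1, 0, 0, 0, -0.1, 0, 0, 0, -0.1]

```text
clock: 25.8
eef_pos: [0.5019, 0.0581, 0.0992]
orientation: [0.003, 0.801, 0.598, -0.02]
wrist_force: [-0.2, -1.7, -7.8]
opening: 0.134
```

Call:
play_rows:
  deltas: [0, 0, 0, -0.1, 0, 0, 0, -0.1, 0, 0, 0, -0.1, 0, 0, 0, -0.1, 0, 0, 0, -0.1, 0, 0, 0, 0]

```text
clock: 26.3
eef_pos: [0.5017, 0.0578, 0.0968]
orientation: [-0.004, 0.617, 0.787, -0.02]
wrist_force: [1.1, -1.2, -7.1]
opening: 0.129
```

Call:
play_rows:
  deltas: [0, 0, 2, 0, 0, 0, 2, 0, 0, 0, 2, 0]

```text
clock: 26.55
eef_pos: [0.5018, 0.0578, 0.0937]
orientation: [-0.003, 0.62, 0.785, -0.02]
wrist_force: [-5.4, -2.4, 9.0]
opening: 0.13
```

Call:
play_rows:
  deltas: [0, 0, 0, 0, 0, 0, 0, 0, 0, 0, 0, 0, 0, 0, 0, 0]
  fingers: 0

```text
clock: 26.88
eef_pos: [0.5031, 0.0583, 0.0978]
orientation: [-0.001, 0.622, 0.783, -0.018]
wrist_force: [1.0, 0.4, 0.0]
opening: 0.391
```

Call:
play_rows:
  deltas: [0, 0, -8, 0, 0, 0, -25, 0, 0, 0, -30, 0, 0, 0, -35, 0, 0, 0, -20, 0, 0, 0, 0, 0]

```text
clock: 27.38
eef_pos: [0.5045, 0.0619, 0.2209]
orientation: [-0.003, 0.623, 0.782, -0.019]
wrist_force: [0.3, -1.0, 0.5]
opening: 0.496
```

Run:
```python
from h import *
np.set_printoptions(precision=4,suppress=True)
p,f,s=cur();z=Rq(s["orientation"])[:,2];print(p,f,z,s["opening"])
cams.capture("wrist");c=cam("wrist")
for d in nets.silhouettes("wrist","t_grip")[:2]:
    v,u=np.nonzero(d["mask"]);print(d["score"],np.round(d["bbox"]),atz(c,(u.mean(),v.mean()),.108))
plan([(.6236,-.0550,.20,.237)],step=15)
```

```text
[0.5045 0.0619 0.2209] 1.7973774081520597 [-0.0278 -0.0263 -0.9993] 0.49636044644259764
0.69 [243. 165. 255. 211.] [0.5006 0.0571 0.108 ]
[-10.8, 7.0, 1.2, 0.12], [-9.9, 8.3, 1.2, 0.12], [-8.8, 9.4, 1.2, 0.12], [-7.6, 10.4, 1.2, 0.12], [-6.3, 11.2, 1.2, 0.12], [-4.9, 11.9, 1.2, 0.12], [-3.5, 12.4, 1.2, 0.12], [-2.0, 12.7, 1.2, 0.12], [-0.4, 12.9, 1.2, 0.12], [1.1, 12.8, 1.2, 0.12]
[2.6, 12.6, 1.2, 0.12], [4.1, 12.2, 1.2, 0.12], [5.6, 11.6, 1.2, 0.12],
```

Handle stayed up and crosswise (bar vertical in the rotated view, still between the jaws). Go to the push start.

Call:
play_rows:
  deltas: [-11, 7, 1, 0.12, -10, 8, 1, 0.12, -9, 9, 1, 0.12, -8, 10, 1, 0.12, -6, 11, 1, 0.12, -5, 12, 1, 0.12, -4, 12, 1, 0.12, -2, 13, 1, 0.12, 0, 13, 1, 0.12, 1, 13, 1, 0.12]
  fingers: -1

```text
clock: 28.32
eef_pos: [0.5882, -0.0324, 0.1796]
orientation: [0.003, 0.961, 0.273, -0.035]
wrist_force: [-0.1, 0.0, -1.0]
opening: 0.008
```

Call:
play_rows:
  deltas: [3, 13, 1, 0.12, 4, 12, 1, 0.12, 6, 12, 1, 0.1, 0, 0, 0, 0]

```text
clock: 28.65
eef_pos: [0.6131, -0.0636, 0.1619]
orientation: [0.007, 0.994, 0.096, -0.042]
wrist_force: [0.3, 0.5, -0.0]
opening: 0.006
```

Run:
```python
from h import *
np.set_printoptions(precision=4,suppress=True)
p,f,s=cur();z=Rq(s["orientation"])[:,2];print(p,f,z,s["opening"])
plan([(.6236,-.0550,.20,.237),(.6236,-.0550,.083,.237)],step=10)
```

```text
[ 0.6131 -0.0636  0.1619] 0.19136115572300283 [-0.0831 -0.0224 -0.9963] 0.00564501787072029
[1.7, -1.2, -7.8, -0.009], [1.7, -1.2, -7.8, -0.009], [1.8, -1.2, -7.8, -0.009], [1.8, -1.2, -7.8, -0.009], [1.8, -1.2, -7.8, -0.009], [0.8, -0.0, 9.7, -0.0], [0.8, -0.0, 9.7, -0.0], [0.8, -0.0, 9.7, -0.0], [0.8, -0.0, 9.7, -0.0], [0.8, -0.0, 9.7, -0.0]
[0.8, -0.0, 9.7, -0.0], [0.8, -0.0, 9.7, -0.0], [0.8, -0.0, 9.7, -0.0], [0.8, -0.0, 9.7, -0.0], [0.8, -0.0, 9.7, -0.0], [0.8, -0.0, 9.7, -0.0], [0.8, -0.0, 9.7, -0.0],
```

Call:
play_rows:
  deltas: [3, -2, 3, -0.01, 3, -2, 3, -0.01, 3, -2, 3, -0.01, 2, 0, 25, -0.01, 2, 0, 25, 0, 0, 0, 0, 0]

```text
clock: 29.15
eef_pos: [0.6171, -0.0519, 0.0945]
orientation: [0.004, 0.991, 0.126, -0.046]
wrist_force: [-0.6, -0.2, -1.0]
opening: 0.006
```

Call:
play_rows:
  deltas: [1, 0, 6, 0.008, 1, 0, 6, 0.008, 0, -6, 0, 0, 0, -6, 0, 0, 0, -6, 0, 0, 0, -5, 0, 0]

```text
clock: 29.65
eef_pos: [0.6129, -0.0265, 0.0853]
orientation: [0.005, 0.992, 0.119, -0.044]
wrist_force: [0.6, -3.0, -2.6]
opening: 0.003
```

```bash
cat >> h.py <<'E'
def loc(p,h=(.593,.075),a=.237):
    d=np.array(p[:2])-h;return np.cos(a)*d[0]+np.sin(a)*d[1],-np.sin(a)*d[0]+np.cos(a)*d[1]
E
python3 - <<'E'
from h import *
np.set_printoptions(precision=4,suppress=True)
p,f,s=cur();R=Rq(s["orientation"]);print(p,loc(p),f,R,s["wrist_force"])
print(R.T@np.array([-.235,.972,0]))
E
```

```text
[ 0.6129 -0.0265  0.0853] (np.float64(-0.004472974007267719), np.float64(-0.10328785002528978)) 0.2392664183966254 [[ 0.9677  0.237  -0.0856]
 [ 0.2361 -0.9715 -0.0213]
 [-0.0883  0.0004 -0.9961]] [ 0.6416 -2.982  -2.5614]
[ 0.002  -1.     -0.0006]
```

Contact at local y −103 mm as predicted (3 N). Push.

Call:
play_rows:
  deltas: [0, -5, 0, 0, 0, -6, 0, 0, 0, -6, 0, 0, 0, -6, 0, 0, 0, -6, 0, 0, 0, -6, 0, 0, 0, -6, 0, 0, 0, -6, 0, 0, 0, -6, 0, 0, 0, -6, 0, 0]

```text
clock: 30.48
eef_pos: [0.5984, 0.0344, 0.0864]
orientation: [0.008, 0.992, 0.118, -0.042]
wrist_force: [0.4, -2.0, -2.3]
opening: 0.007
```

Call:
play_rows:
  deltas: [0, -6, 0, 0, 0, -6, 0, 0, 0, -6, 0, 0, 0, -6, 0, 0, 0, -6, 0, 0, 0, -6, 0, 0, 0, -6, 0, 0, 0, -5, 0, 0, 0, -4, 0, 0]

```text
clock: 31.23
eef_pos: [0.585, 0.0902, 0.0864]
orientation: [0.008, 0.992, 0.119, -0.042]
wrist_force: [2.2, -3.0, -1.9]
opening: 0.002
```

Call:
play_rows:
  deltas: [0, -3, 0, 0, 0, -3, 0, 0, 0, -3, 0, 0, 0, -3, 0, 0]

```text
clock: 31.57
eef_pos: [0.5829, 0.0985, 0.0865]
orientation: [0.013, 0.992, 0.117, -0.041]
wrist_force: [3.8, -15.5, -1.8]
opening: 0.006
```

Call:
play_rows:
  deltas: [0, -3, 0, 0, 0, -3, 0, 0]

```text
clock: 31.73
eef_pos: [0.5829, 0.0983, 0.0867]
orientation: [0.019, 0.992, 0.115, -0.041]
wrist_force: [3.2, -11.7, -2.7]
opening: 0.005
```

Call:
play_rows:
  deltas: [0, 5, 0, 0, 0, 12, 0, 0, 0, 15, 0, 0, 0, 5, -20, 0, 0, 5, -25, 0, 0, 0, -25, 0, 0, 0, -25, 0, 0, 0, -10, 0, 0, 0, 0, 0]

```text
clock: 32.48
eef_pos: [0.6005, 0.0565, 0.1951]
orientation: [0.015, 0.992, 0.115, -0.044]
wrist_force: [-0.2, -0.7, -0.7]
opening: 0.004
```

Run:
```python
from h import *
np.set_printoptions(precision=4,suppress=True)
p,f,s=cur();z=Rq(s["orientation"])[:,2];print(p,f,z,s["opening"])
plan([(.5035,.0578,.20,1.80)],step=15)
```

```text
[0.6005 0.0565 0.1951] 0.22959239455111002 [-0.0833 -0.0393 -0.9957] 0.0037985539290419754
[-6.7, -1.7, 0.2, -0.112], [-6.5, -2.4, 0.2, -0.112], [-6.2, -3.1, 0.2, -0.112], [-5.8, -3.8, 0.2, -0.112], [-5.3, -4.4, 0.2, -0.112], [-4.8, -5.0, 0.2, -0.112], [-4.2, -5.5, 0.2, -0.112], [-3.6, -5.9, 0.2, -0.112], [-2.9, -6.3, 0.2, -0.112], [-2.2, -6.6, 0.2, -0.112]
[-1.4, -6.8, 0.2, -0.112], [-0.6, -6.9, 0.2, -0.112], [0.1, -6.9, 0.2, -0.112], [0.9, -6.9, 0.2, -0.112],
```

Call:
play_rows:
  deltas: [-7, -2, 0, -0.112, -6.5, -2.4, 0, -0.112, -6, -3, 0, -0.112, -6, -4, 0, -0.112, -5, -4, 0, -0.112, -5, -5, 0, -0.112, -4, -5.5, 0, -0.112, -3.6, -6, 0, -0.112, -3, -6, 0, -0.112, -2, -6.6, 0, -0.112]
  fingers: 0

```text
clock: 33.32
eef_pos: [0.5268, 0.0539, 0.1865]
orientation: [-0.018, 0.763, 0.644, -0.049]
wrist_force: [0.1, -0.3, 0.9]
opening: 0.498
```

Call:
play_rows:
  deltas: [-1.4, -7, 0, -0.112, -0.6, -7, 0, -0.112, 0, -7, 0, -0.112, 0, 0, 0, 0]

```text
clock: 33.65
eef_pos: [0.5021, 0.0524, 0.1821]
orientation: [-0.03, 0.636, 0.77, -0.047]
wrist_force: [-0.6, -0.5, 0.2]
opening: 0.496
```

Run:
```python
from h import *
np.set_printoptions(precision=4,suppress=True)
p,f,s=cur();z=Rq(s["orientation"])[:,2];print(p,f,z,s["opening"],s["clock"])
im=cams.capture("wrist");c=cam("wrist");cv2.imwrite("pics/w11.png",cv2.resize(im[40:340,60:460,::-1],(800,600),interpolation=3))
for d in nets.silhouettes("wrist","t_grip")[:2]:
    v,u=np.nonzero(d["mask"]);print(d["score"],np.round(d["bbox"]),atz(c,(u.mean(),v.mean()),.108),cv2.minAreaRect(np.c_[u,v].astype(np.float32)))
print((proj(c,[[.502,.058,.108]])-[60,40])*2)
plan([(.5025,.0582,.14,1.8),(.5025,.0582,.095,1.8)],step=8)
```

```text
[0.5021 0.0524 0.1821] 1.7623698394084375 [-0.1071 -0.0342 -0.9937] 0.4955126089430746 33.65
0.78 [250. 183. 264. 240.] [0.5024 0.0573 0.108 ] ((258.43499755859375, 211.44020080566406), (55.285362243652344, 15.153517723083496), 87.61405944824219)
[[398.8235 342.1482]]
[1.1, 0.9, 6.9, -0.008], [1.0, 0.9, 6.9, -0.008], [1.0, 0.9, 6.9, -0.008], [1.0, 0.9, 6.9, -0.008], [1.0, 0.9, 6.9, -0.008], [1.0, 0.9, 6.9, -0.008], [0.1, 0.8, 7.5, -0.0], [0.1, 0.8, 7.5, -0.0], [0.1, 0.8, 7.5, -0.0], [0.1, 0.8, 7.5, -0.0]
[0.1, 0.8, 7.5, -0.0], [0.1, 0.8, 7.5, -0.0],
```

View pics/w11.png

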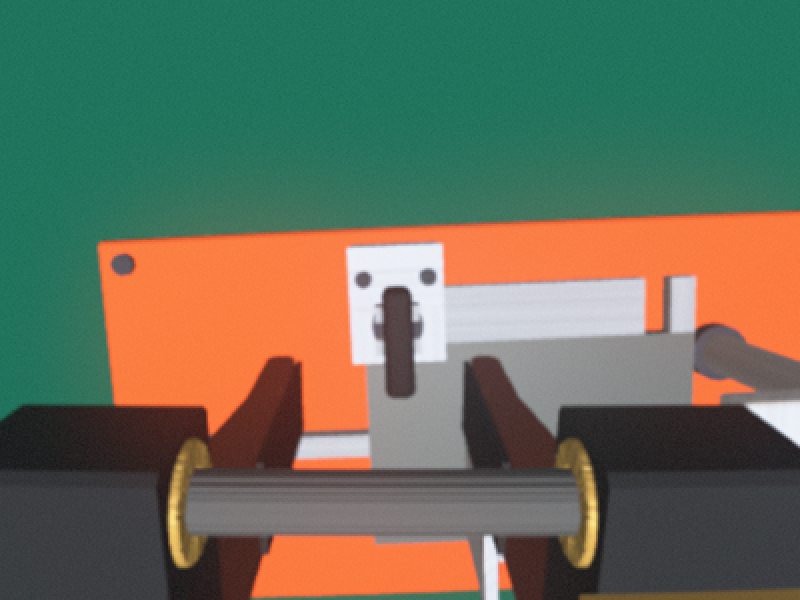

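Run:
```python
from h import *
plan([(.5005,.0572,.12,1.8),(.5005,.0572,.086,1.8)],step=10)
```

```text
[0.9, 0.8, 8.8, -0.007], [0.9, 0.8, 8.8, -0.007], [0.8, 0.8, 8.8, -0.007], [0.8, 0.8, 8.8, -0.007], [0.8, 0.8, 8.8, -0.007], [0.8, 0.8, 8.8, -0.007], [0.8, 0.8, 8.8, -0.007], [0.1, 1.0, 8.4, -0.0], [0.1, 1.0, 8.4, -0.0], [0.1, 1.0, 8.4, -0.0]
[0.1, 1.0, 8.4, -0.0],
```

Call:
play_rows:
  deltas: [0.9, 0.8, 9, -0.007, 0.9, 0.8, 9, -0.007, 0.8, 0.8, 9, -0.007, 0.8, 0.8, 9, -0.007, 0.8, 0.8, 9, -0.007, 0.6, 0.8, 9, -0.007, 0.3, 0.8, 9, 0, 0, 0.9, 8, 0, 0, 0, 0, 0]

```text
clock: 34.5
eef_pos: [0.4999, 0.0567, 0.0986]
orientation: [-0.033, 0.624, 0.779, -0.049]
wrist_force: [0.2, -0.2, -0.5]
opening: 0.498
```

Run:
```python
from h import *
np.set_printoptions(precision=4,suppress=True)
p,f,s=cur();z=Rq(s["orientation"])[:,2];print(p,f,z,s["opening"],s["wrist_force"])
plan([(.5005,.0575,.086,1.8)],step=5)
```

```text
[0.4999 0.0567 0.0986] 1.7911425958384206 [-0.1125 -0.0341 -0.9931] 0.49761600506088366 [ 0.2016 -0.2255 -0.5134]
[0.2, 0.8, 4.1, -0.003], [0.2, 0.8, 4.1, -0.003], [0.2, 0.8, 4.1, -0.003],
```

Call:
play_rows:
  deltas: [0.2, 0.8, 4, 0, 0.2, 0.8, 4, 0, 0.2, 0.6, 4, 0, 0, 0, 0, 0, 0, 0, 0, 0]
  fingers: -0.62
  squeeze: 5

```text
clock: 34.92
eef_pos: [0.501, 0.0574, 0.0856]
orientation: [-0.033, 0.624, 0.779, -0.048]
wrist_force: [0.4, -0.2, 0.5]
opening: 0.196
```

Call:
play_rows:
  deltas: [0, 0, 0, 0.1, 0, 0, 0, 0.1, 0, 0, 0, 0.1, 0, 0, 0, 0.1]

```text
clock: 35.25
eef_pos: [0.5014, 0.0575, 0.0865]
orientation: [-0.022, 0.771, 0.634, -0.053]
wrist_force: [0.7, -0.1, -2.2]
opening: 0.19
```

Call:
play_rows:
  deltas: [0, 0, 0, 0.1, 0, 0, 0, 0.1, 0, 0, 0, 0.1, 0, 0, 0, 0.1, 0, 0, 0, 0.1, 0, 0, 0, 0.1]

```text
clock: 35.75
eef_pos: [0.5013, 0.0571, 0.0865]
orientation: [-0.004, 0.93, 0.363, -0.058]
wrist_force: [0.2, -0.5, -1.5]
opening: 0.192
```

Call:
play_rows:
  deltas: [0, 0, 0, 0.1, 0, 0, 0, 0.1, 0, 0, 0, 0.1, 0, 0, 0, 0.1]

```text
clock: 36.08
eef_pos: [0.5012, 0.0568, 0.0866]
orientation: [0.008, 0.985, 0.161, -0.058]
wrist_force: [-1.2, -0.6, -2.6]
opening: 0.194
```

Call:
play_rows:
  deltas: [0, 0, 0, 0.1, 0, 0, 0, 0.1, 0, 0, 0, 0.05, 0, 0, 0, 0]

```text
clock: 36.42
eef_pos: [0.502, 0.0571, 0.0873]
orientation: [0.016, 0.998, 0.028, -0.055]
wrist_force: [-1.0, -0.5, -0.9]
opening: 0.193
```

Run:
```python
from h import *
np.set_printoptions(precision=4,suppress=True)
p,f,s=cur();z=Rq(s["orientation"])[:,2];print(p,f,z,s["opening"],s["wrist_force"],s["wrist_torque"])
im=cams.capture("wrist");cv2.imwrite("pics/w12.png",im[:,:,::-1]);c=cam("wrist")
for d in nets.silhouettes("wrist","t_grip")[:2]:
    v,u=np.nonzero(d["mask"]);print(d["score"],np.round(d["bbox"]),cv2.minAreaRect(np.c_[u,v].astype(np.float32)))
e=np.array([.502,.058,0]);y=np.array([-.235,.972,0])*.022
print("up",proj(c,[e+y+[0,0,.108],e-y+[0,0,.108]]),"down",proj(c,[e+y+[0,0,.096],e-y+[0,0,.096]]))
```

```text
[0.502  0.0571 0.0873] 0.05479826240521526 [-0.1087 -0.0342 -0.9935] 0.19314157066269846 [-1.0172 -0.5091 -0.891 ] [-0.0645  0.0976 -0.0492]
0.83 [232. 196. 269. 273.] ((250.51966857910156, 235.0836181640625), (81.36622619628906, 26.511302947998047), 76.75948333740234)
up [[236.966  209.4661]
 [253.314  290.7596]] down [[240.5786 201.8648]
 [255.5949 278.3267]]
```

Call:
play_rows:
  deltas: [0, 0, 0, 0, 0, 0, 0, 0, 0, 0, 0, 0]
  fingers: 0

```text
clock: 36.77
eef_pos: [0.5026, 0.0571, 0.0881]
orientation: [0.015, 0.998, 0.032, -0.054]
wrist_force: [0.6, -0.5, -0.1]
opening: 0.379
```

Call:
play_rows:
  deltas: [-1, 0, -8, 0, -2, 0, -15, 0, -2, 0, -20, 0, -2, 0, -25, 0, -2, 0, -25, 0, 0, 10, -10, 0, 0, 20, 0, 0, 0, 10, 0, 0, 0, 0, 0, 0]

```text
clock: 37.52
eef_pos: [0.5076, 0.018, 0.2008]
orientation: [0.016, 0.998, 0.035, -0.053]
wrist_force: [-0.0, -0.1, 0.1]
opening: 0.498
```

Run:
```python
from h import *
np.set_printoptions(precision=4,suppress=True)
p,f,s=cur();z=Rq(s["orientation"])[:,2];print(p,f,z,s["opening"],s["wrist_force"],s["clock"])
im=cams.capture("wrist");c=cam("wrist")
for d in nets.silhouettes("wrist","t_grip")[:2]:
    v,u=np.nonzero(d["mask"]);print(d["score"],np.round(d["bbox"]),cv2.minAreaRect(np.c_[u,v].astype(np.float32)))
e=np.array([.502,.058,0]);y=np.array([-.235,.972,0])*.022
print("up",proj(c,[e+y+[0,0,.108],e-y+[0,0,.108]]),"down",proj(c,[e+y+[0,0,.096],e-y+[0,0,.096]]))
t=cams.capture("top");q=cams.capture("scene");cq=cam("scene")
for d in nets.silhouettes("scene","t_grip")[:2]: print("scene",d["score"],d["bbox"])
print("scene up",proj(cq,[e+y+[0,0,.099],e-y+[0,0,.099]]),"down",proj(cq,[e+y+[0,0,.087],e-y+[0,0,.087]]))
a=cv2.resize(im[:,:,::-1],(400,300));b=cv2.resize(t[110:260,10:210,::-1],(400,300),interpolation=3);d=cv2.resize(q[160:300,240:427,::-1],(400,300),interpolation=3)
e2=cv2.resize(im[120:300,160:400,::-1],(400,300),interpolation=3)
cv2.imwrite("pics/w13.png",np.vstack([np.hstack([a,b]),np.hstack([d,e2])]))
```

```text
[0.5076 0.018  0.2008] 0.06795580687594606 [-0.1045 -0.0349 -0.9939] 0.49789117344692196 [-0.0374 -0.1     0.1354] 37.5167
0.76 [250. 115. 270. 168.] ((261.3701477050781, 140.52496337890625), (52.612884521484375, 15.258868217468262), 79.11447143554688)
up [[254.9394 116.0411]
 [263.7681 170.5382]] down [[256.3302 115.5026]
 [264.7291 167.6834]]
scene 0.63 [302.7, 204.2, 317.9, 211.9]
scene up [[322.5665 199.976 ]
 [304.1048 200.7348]] down [[321.9222 203.1492]
 [303.656  203.9032]]
```

View pics/w13.png

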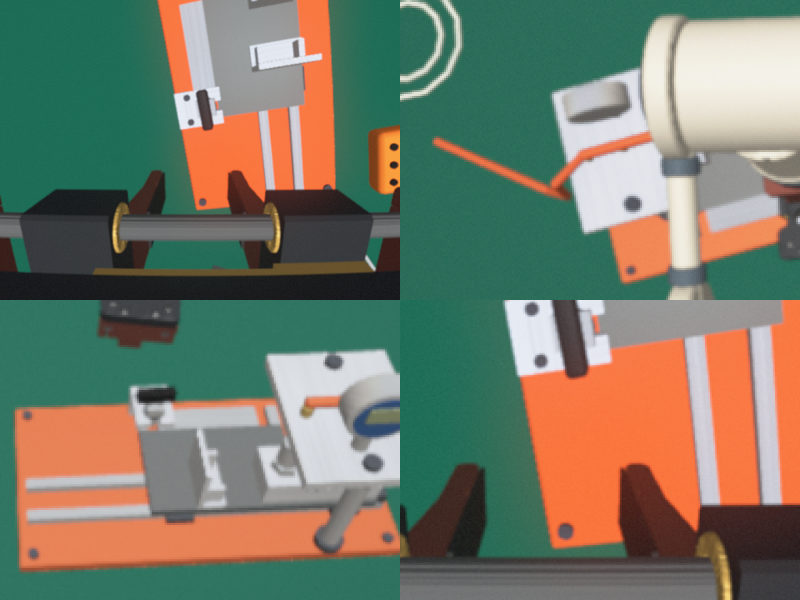

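Run:
```python
from h import *
a=cv2.imread("pics/scene0.png");b=cams.capture("scene")[:,:,::-1]
for im in (a,b):
    r=im[190:222,292:332].astype(int).max(2)<60;v,u=np.nonzero(r);print(len(u),u.mean()+292,v.mean()+190,v.min()+190,v.max()+190)
for d in nets.find_in("scene","sensor_new_mid")[:5]:print(d["score"],d["bbox"])
print(get_state()["wrist_force"])
print(ticket.finish_job())
```

```text
91 313.010989010989 204.12087912087912 201 207
87 313.2068965517241 204.10344827586206 201 207
0.79 [125.7, 179.7, 138.6, 197.2]
0.48 [111.6, 193.6, 125.0, 218.9]
0.45 [163.0, 169.2, 172.4, 187.8]
[ 0.9423465  -0.90510798 -0.44297611]
the job is handed in; nothing more can be done
None
```

The job is done and handed in at about 38 s of the 72 s. The spare steel sensor is in the slide's empty hole, and the slide is in under the test head with the plunger down. No verdict was reported.

- **Sensor:** the collar stopped on the block at a TCP height of 82 mm, as predicted for fully home. The wrist picture afterwards showed it upright, in line with the other two.
- **Plunger out:** I lifted the T-handle between 16 and 22 mm and twisted it about 1.57 rad. It then rested about 13 mm up, with the pin clear.
- **Slide:** I pushed it about 128.5 mm by my measurement, until it stopped hard against about 15 N. The 1.5 mm short of the nominal 130 mm is within my measuring error.
- **Lock:** after I twisted the handle back, its dark bar in the scene picture was within 0.2 px of its starting height and position. That means the plunger is fully down in the notch. I did not test the lock by pulling on the slide.

**What went wrong:**
- The first insertion hit the rim about 4 mm off, with a brief 40 N downward force passing through the sensor. I lifted, realigned from the picture and inserted it again.
- The tool also gradually tilted by up to about 6° from fast moves. To allow for that I twisted the handle back with the jaws loosely round it instead of gripping it.

The other sensors and the blanking plugs were not handled. The gripper was clear of everything at hand-in.

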